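# Empty spent fuses into the spring-flap return bin and log the return

### The arm

A 6-joint arm with a two-finger parallel gripper is mounted at the origin on the work surface. World frame = base frame: x ahead of the robot, y to its left, z up, the work surface at z = 0. Lengths are in m, angles in rad, forces in N, time in s.
With the tool pointing down it reaches from about 0.25 to 0.725 m from the base axis. Payload 4 kg.
Tool frame: the origin (TCP) lies midway between the tips of the shut fingers; the grasp point (between the pads) lies 19 mm behind it (bot.grip_point_offset is the distance from the TCP to the grasp point, in m); z points along the fingers, y is the line along which they close (so a half turn about z gives the same grasp; the last joint's range is limited). The gripper opens to 85 mm and grips with 20 to 120 N. Pads are 22 mm wide; open, the fingers measure 114 mm over their backs; the gripper's body (76 mm by 85 mm) begins 54 mm behind the grasp point. The pads swing forward as they close: fully open they stand 13 mm farther back than shut.
Start: joints at [1.281, 0.241, 0.005, 1.335, 0, 1.571], TCP at [0.143, 0.479, 0.198] pointing down, gripper open.
Joint ranges: [-2.72, 2.72], [-1.05, 1.87], [-1.09, 1.28], [-1.99, 2.15], [-1.42, 1.44], [-3.14, 3.14]. Speed limits (rad/s): [2.79, 2.79, 3.14, 3.14, 3.14, 3.14].

### API

Orientations are given as a unit quaternion [x, y, z, w].
In Python, from workcell import bot gives the robot as it stands.
- The arm moves only by the tool step_arm, never from a script. Its argument "targets" is text: rows parted by semicolons, each of 7 numbers parted by spaces: the opening, from -1 (shut) to 1 (fully open), so that 0 is half open, then the shift along the world's x, y, z normalised to -1 to 1, where 1 is 0.5 m, then the turn, a rotation vector about the world's x, y, z normalised to -1 to 1, where 1 is pi/4 rad. In form: gripper x y z wx wy wz; .... A call has 1 to 10 rows; each row is the pose to reach, as a shift and turn from the pose commanded when the call began; what a row does not reach only later rows make up. A row lasts 1/12 s, in which the tool goes at most 41.7 mm and 7.16 degrees, less where a joint would pass 70% of its speed; a pose out of reach is approached as far as the arm can. A call with a number of a shift or a turn outside -1 to 1 is refused whole. A call with a gripper value outside its range is refused whole. The fingers move at their own pace and stop on an object; the grip force is fixed at half the most. Time passes only in rows, so rows that repeat a pose let the fingers close. It gives the time, the measured TCP pose, the force, the opening and the grip force at its end, in the units of the state.
- bot.get_obs(): the state, without advancing time (a new reading comes with each control period).
- bot.camera(name): name is "scene" or "side" or "wrist"; returns the picture (384x512x3 uint8, red, green, blue); there is no depth.
- bot.camera_info(name): a dict with "vertical_fov" (degrees; the focal length in pixels is half the picture's height over the tangent of half this angle, whatever the lens; pixels are square), "cx", "cy" (the principal point, pixels), "D" ([k1, k2, p1, p2, k3] as OpenCV has them; the pictures are not rectified), "pose" (4x4, takes a point from camera to world coordinates). Camera axes: x right, y up, looking along -z (the intrinsics and any distortion apply to the point x, -y, -z); pixel columns grow to the right and rows downward; lengths in m; the calibration is good to about 2 mm. A picture is of the moment at which its call begins: read the wrist's pose just before it. camera_info takes no time and is no camera call; for the wrist camera it gives the pose at the moment of the call.
- bot.job_done(): hands the job in; it is judged then, once.
The state is a dict: "clock": time; "joint_pos": joint angles; "joint_vel": joint speeds; "tau": joint torques, N m; "eef_pos": TCP position; "tool_rot": TCP orientation; "ft_force": force on the tool from outside, world axes, zero at the start; "ft_torque": the same for the moment, N m; "grip_width": finger opening in m; "grasp_force": force on a finger pad.
Only numpy, scipy, OpenCV 4.12 (cv2) and the standard library are available. Lean on these libraries where they do the work, as an engineer would, in place of code of your own. Each camera call takes 0.05 s, during which the arm holds its last target. There are 200 camera calls.

### The job

Take the scoop tray by its handle, push its open front through the spring flap of the return bin and tip the tray so that all three spent fuses roll in while the tray's rim holds the flap open; do not touch the fuses or the flap with the gripper. Then stand the empty tray upright back in the middle of its rubber mat and let go of it. Last, log the return on the key box: press the three keys fully down one at a time, the largest first, then the middle-sized, then the smallest, and leave everything else on the bench where it stands.

Things in the scene. Friction and masses are not known exactly. Their poses are not given: they have to be found in the camera images.
- tray_grip (a point): point to grip on the scoop tray (loose, bare aluminium, 0.22 kg, open front): middle of its black upright handle behind the back wall, 82 mm above the tray's feet. Axes: z up, -x towards the open front, y across. The handle is 28 mm (x) by 14 mm (y, the way to pinch it), reaches 23 mm above this point and is free on both sides down to 35 mm below it
- tray_lip (a point): middle of the tray's front lip (top face of the 4 mm floor's front edge), 137 mm in front (tray -x) of the grip point and 44.5 mm below it. The front foot, full width, is 45 mm behind the lip and reaches 37.5 mm below it: held level, the lip goes only about 40 mm past an edge 20 mm below it. Side walls stand 40 mm square above the floor right up to the lip
- tray_base (a point): middle of the tray's footprint, at the underside of its feet: 82 mm in front (tray -x) of the grip point, 82 mm below it. The tray is 88 mm wide outside, 80 inside, walls 4 mm. Its floor slopes up 15 degrees from the back wall (40 mm high) to the lip, so fuses roll out only when it is tipped forward by clearly more than 15 degrees; 45 empties it
- fuse0_mid (a point): centre of a spent fuse: loose white ceramic cylinder with brass end caps, 27 mm diameter, 70 mm long (along its y), 0.05 to 0.09 kg; the three lie across the tray one before another, against its back wall
- fuse1_mid (a point): centre of a spent fuse: loose white ceramic cylinder with brass end caps, 27 mm diameter, 70 mm long (along its y), 0.05 to 0.09 kg; the three lie across the tray one before another, against its back wall
- fuse2_mid (a point): centre of a spent fuse: loose white ceramic cylinder with brass end caps, 27 mm diameter, 70 mm long (along its y), 0.05 to 0.09 kg; the three lie across the tray one before another, against its back wall
- sill (a point): middle of the top edge of the sill of the return bin, a fixed grey sheet-metal box; 85 mm above the table. Axes: z up, +x straight out of the opening, y across. The box reaches 140 mm behind the sill, is 120 mm wide (opening 112), walls 4 mm, roof 156 mm above the table. The opening slopes up and back at 45 degrees from sill to the roof's edge, 71 mm behind and 71 mm above the sill
- bin_mid (a point): point inside the bin, 70 mm behind the sill and 40 mm above the table. The fuses drop in when the lip is about 60 mm behind and 12 mm above the sill and the tray is tipped 45 degrees: the tops of its side walls then hold the flap wide open
- flap (a joint): steel flap of the bin, 97 mm long, 108 mm wide, hinged along the roof's edge, in rad: 0 closed (spring shuts it, closing the opening from sill to roof), grows as it is pushed inward, 0.79 hanging vertical, 1.45 at its stop; takes about 1 N at the start and up to 6 N wide open at the rim of the tray
- mat: fixed black rubber mat, 180 mm (x) by 160 mm (y), 3 mm thick, on which the tray stands at first; origin at the middle of its underside
- keybox: fixed grey key box 85 mm (x) by 200 mm (y), 40 mm high, with three keys in a row along its y, 63 mm apart, in any order; origin at the middle of its underside
- key_large_top (a point): spring push key, flat round cap, 42 mm across, 18 mm above the box's top plate in its round collar (collar 58 mm across, 12 mm high); this point is the middle of the cap's top face (62 mm above the table); pressed straight down
- key_medium_top (a point): spring push key, flat round cap, 32 mm across, 18 mm above the box's top plate in its round collar (collar 48 mm across, 12 mm high); this point is the middle of the cap's top face (62 mm above the table); pressed straight down
- key_small_top (a point): spring push key, flat round cap, 22 mm across, 18 mm above the box's top plate in its round collar (collar 38 mm across, 12 mm high); this point is the middle of the cap's top face (62 mm above the table); pressed straight down
- key_large (a joint): travel of the largest key in m: 0 up, 0.006 fully down; springs back by itself; about 4 N when fully down
- key_medium (a joint): travel of the middle-sized key in m: 0 up, 0.006 fully down; springs back by itself; about 4 N when fully down
- key_small (a joint): travel of the smallest key in m: 0 up, 0.006 fully down; springs back by itself; about 4 N when fully down
- module: bystander, loose: circuit module, aluminium plate 80 mm (x) by 130 mm (y) with black and white blocks, 38 mm high, in front of the bin; origin at the middle of its underside
- can: bystander, loose: upright spray can, 54 mm diameter, 135 mm high; origin at the middle of its underside
- carton: bystander, loose: small cardboard carton 75 by 95 mm, 85 mm high; origin at the middle of its underside
There are look-alikes about, which are no part of the job. Leave any pink or purple look-alike of the part that bears fuse0_mid alone.

How it is judged:
By the outcome, as a careful person would: the job done as asked, in the order asked, and still so for the second after the job is handed in, with the robot touching nothing.
It also fails if it takes over 72 s, if anything falls off the work surface, if the arm or the gripper's body presses on something with over 40 N, if the wrist force passes 120 N, or if a joint passes its speed limit or range.

## Working session

There is one attempt and no reset: what is moved stays moved. The work goes in short steps, Python scripts to look and compute and a tool call to move; the robot and the scene stay as the last step left them, time stands still between calls to the robot, and variables do not carry over. Pictures are saved under pics/ and viewed, at most 10 in all, crops included, and the job is handed in when it is done.

Besides the shell and the picture viewer there is one more tool, called as name(argument=value, ...) on one line, values as JSON. step_arm: Moves the arm, as the interface text tells. Scaled input: -1 to 1 covers 0.5 m each way for a shift and pi/4 rad each way for a turn. Its arguments: {"type":"object","properties":{"targets":{"type":"string"}},"required":["targets"]}

```bash
ls; mkdir -p pics; python3 - <<'E'
from workcell import bot
import cv2,numpy as np
for n in("scene","side","wrist"):
    im=bot.camera(n);cv2.imwrite(f"pics/{n}0.png",im[:,:,::-1]);i=bot.camera_info(n);print(n,i["vertical_fov"],i["cx"],i["cy"],i["D"],np.round(i["pose"],3).tolist())
o=bot.get_obs();print(o)
E
```

```text
pics
scene 43.810905051120315 257.11152285875653 193.15776002896993 [-0.05323234  0.          0.          0.          0.        ] [[-0.836, -0.396, 0.381, 0.97], [0.549, -0.587, 0.595, 0.784], [-0.011, 0.707, 0.708, 1.016], [0.0, 0.0, 0.0, 1.0]]
side 48.24650913030468 258.8720314889291 196.65884517921887 [0.04660541 0.         0.         0.         0.        ] [[-0.967, 0.139, -0.215, 0.226], [-0.256, -0.498, 0.828, 1.057], [0.008, 0.856, 0.517, 0.732], [0.0, 0.0, 0.0, 1.0]]
wrist 71.39651495873015 259.0386305411105 190.71399185947317 [0.00202638 0.         0.         0.         0.        ] [[0.285, -0.916, -0.283, 0.07], [0.958, 0.272, 0.085, 0.499], [-0.001, -0.296, 0.955, 0.373], [0.0, 0.0, 0.0, 1.0]]
{'clock': 0.15, 'joint_pos': array([ 1.28099471e+00,  2.41239409e-01,  4.06285075e-03,  1.33520608e+00,
       -1.41229278e-05,  1.57079817e+00]), 'joint_vel': array([ 0.00035268, -0.00280827,  0.00210726, -0.00123249, -0.00059434,
       -0.00040951]), 'tau': array([-4.09573295e-04, -3.72634792e+01,  2.52638125e+01,  1.23801985e-02,
       -6.61064905e-05,  9.20891438e-06]), 'eef_pos': array([0.14273672, 0.4786496 , 0.1968289 ]), 'tool_rot': array([ 1.44395138e-01,  9.89519790e-01, -7.85865470e-04, -1.07539268e-04]), 'ft_force': array([ 0.58637155,  0.15147164, -0.57766738]), 'ft_torque': array([ 0.00759839, -0.0120565 ,  0.01069358]), 'grasp_force': 0.0, 'grip_width': 0.08565675266623185}
```

View pics/scene0.png

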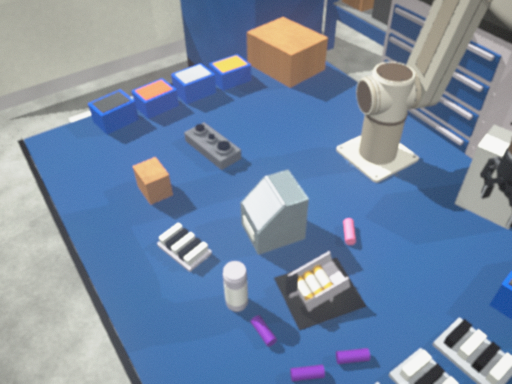

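View pics/side0.png

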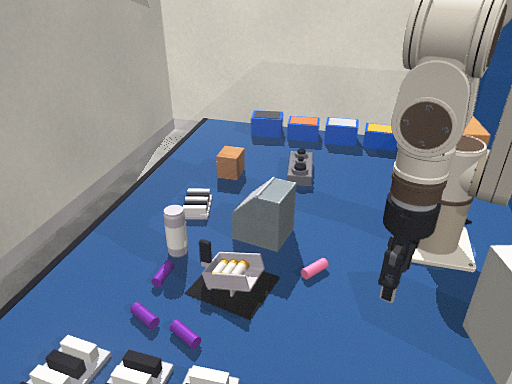

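The scene view shows the bin at about (275,212), the tray and mat at (320,285), the module at (184,245), the can at (235,285), the carton at (152,180) and the key box at (212,143). Purple and pink decoy fuses lie around the tray. The side view shows the black handle at (205,250). I'll zoom in on both.

```bash
cat > h.py <<'E'
import numpy as np,cv2
from workcell import bot
def K(i):
    f=192/np.tan(np.radians(i["vertical_fov"]/2)); return np.array([[f,0,i["cx"]],[0,f,i["cy"]],[0,0,1.]])
def ray(i,uv):
    p=cv2.undistortPoints(np.array([[uv]],float),K(i),np.array(i["D"]))[0,0]
    P=np.array(i["pose"]);d=P[:3,:3]@np.array([p[0],-p[1],-1]);return P[:3,3],d/np.linalg.norm(d)
def onz(i,uv,z):
    o,d=ray(i,uv);return o+d*(z-o[2])/d[2]
def tri(i1,uv1,i2,uv2):
    o1,d1=ray(i1,uv1);o2,d2=ray(i2,uv2)
    s=np.linalg.lstsq(np.c_[d1,-d2],o2-o1,rcond=None)[0]
    a,b=o1+d1*s[0],o2+d2*s[1];return (a+b)/2,np.linalg.norm(a-b)
def proj(i,p):
    P=np.linalg.inv(np.array(i["pose"]));c=P[:3,:3]@np.array(p)+P[:3,3];c=np.array([c[0],-c[1],-c[2]])
    return cv2.projectPoints(c[None],np.zeros(3),np.zeros(3),K(i),np.array(i["D"]))[0].ravel()
E
python3 - <<'E'
import cv2,numpy as np
a=cv2.imread("pics/scene0.png");b=cv2.imread("pics/side0.png")
A=cv2.resize(a[160:335,225:375],None,fx=2.66,fy=2.66,interpolation=cv2.INTER_CUBIC)
B=cv2.resize(b[170:320,180:330],None,fx=2.66,fy=2.66,interpolation=cv2.INTER_CUBIC)
h=np.zeros((466,800,3),np.uint8);h[:A.shape[0],:399]=A[:466,:399];h[:B.shape[0],400:799]=B[:,:399]
cv2.imwrite("pics/c1.png",h)
C=cv2.resize(a[110:175,175:255],None,fx=5,fy=5,interpolation=cv2.INTER_CUBIC)
D=cv2.resize(b[140:195,270:335],None,fx=5,fy=5,interpolation=cv2.INTER_CUBIC)
h=np.zeros((330,800,3),np.uint8);h[:325,:400]=C;h[:275,420:745]=D
cv2.imwrite("pics/c2.png",h)
E
```

```text
(no output)
```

View pics/c1.png

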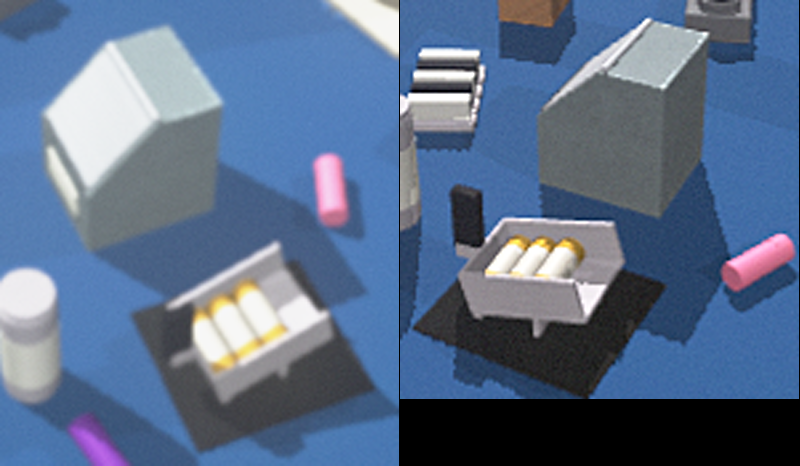

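View pics/c2.png

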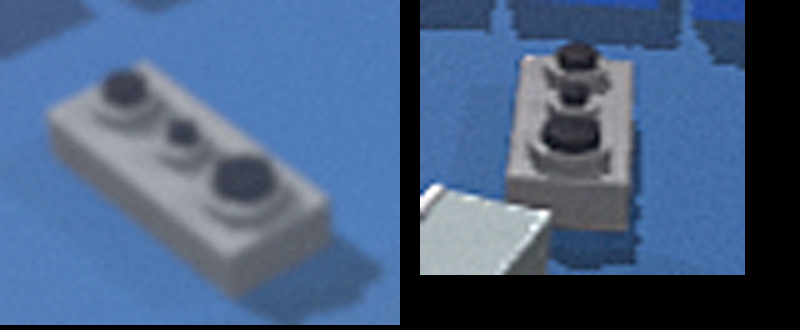

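The left crop shows the bin's sloping flap facing left with the sill near (65,190). The tray's back wall and handle are on the left of the mat, with its open front pointing right. The right crop shows the handle at (467,215) and the lip near (590,300). In the key crop the large key is nearest (245,180), the small one is in the middle (183,132) and the medium one is farthest (125,88). Next I'll compute rough positions.

```bash
python3 - <<'E'
from h import *
S=bot.camera_info("scene");D=bot.camera_info("side")
s=lambda x,y:(225+(x+.5)/2.66-.5,160+(y+.5)/2.66-.5)
d=lambda x,y:(180+(x-400+.5)/2.66-.5,170+(y+.5)/2.66-.5)
np.set_printoptions(precision=4,suppress=True)
print("mat scene",[onz(S,s(*p),.003)[:2] for p in((134,317),(203,450),(374,386),(300,262))])
print("mat side",[onz(D,d(*p),.003)[:2] for p in((415,325),(588,396),(664,288))])
print("bin roof scene",[onz(S,s(*p),.156)[:2] for p in((108,42),(168,27),(222,103),(158,122))])
print("bin roof side",[onz(D,d(*p),.156)[:2] for p in((606,74),(648,20),(709,36),(661,88))])
print("bin base scene",[onz(S,s(*p),0)[:2] for p in((93,250),(217,207))], "sill",[onz(S,s(*p),.085)[:2] for p in((43,115),(82,187))])
print("bin base side",[onz(D,d(*p),0)[:2] for p in((541,180),(660,216),(703,150))])
print("handle top side",onz(D,d(469,188),.108))
s2=lambda x,y:(175+(x+.5)/5-.5,110+(y+.5)/5-.5); d2=lambda x,y:(270+(x-420+.5)/5-.5,140+(y+.5)/5-.5)
for a,b in(((245,178),(571,132)),((183,132),(575,93)),((125,87),(578,56))):
  print("key",onz(S,s2(*a),.062),onz(D,d2(*b),.062),tri(S,s2(*a),D,d2(*b)))
print("can",onz(S,s(28,285),.135),onz(D,(175,210),.135),"module",onz(S,(184,245),.02),"carton",onz(S,(150,165),.085))
print("box corners",[onz(S,s2(*p),.04)[:2] for p in((48,110),(142,65),(328,195),(235,255))])
E
```

```text
mat scene [array([0.5554, 0.2157]), array([0.5854, 0.3653]), array([0.4165, 0.4009]), array([0.3812, 0.2538])]
mat side [array([0.586 , 0.3623]), array([0.413 , 0.4022]), array([0.3803, 0.2556])]
bin roof scene [array([0.4521, 0.018 ]), array([0.3897, 0.0334]), array([0.4101, 0.1485]), array([0.4747, 0.1348])]
bin roof side [array([0.4689, 0.1395]), array([0.4547, 0.0214]), array([0.3862, 0.038 ]), array([0.4117, 0.1502])]
bin base scene [array([0.5422, 0.1247]), array([0.4048, 0.1497])] sill [array([0.525 , 0.0081]), array([0.5447, 0.1105])]
bin base side [array([0.545 , 0.1211]), array([0.4085, 0.1473]), array([0.3881, 0.0197])]
handle top side [0.5568 0.2879 0.108 ]
key [ 0.426 -0.255  0.062] [ 0.4216 -0.2507  0.062 ] (array([ 0.4231, -0.2605,  0.0569]), np.float64(1.726829019471556e-05))
key [ 0.4354 -0.3177  0.062 ] [ 0.4297 -0.3114  0.062 ] (array([ 0.4317, -0.3254,  0.0552]), np.float64(0.00015768367603987628))
key [ 0.4436 -0.3809  0.062 ] [ 0.4384 -0.373   0.062 ] (array([ 0.4404, -0.3883,  0.0553]), np.float64(0.001054410771072363))
can [0.6657 0.2128 0.135 ] [0.6635 0.2216 0.135 ] module [0.7025 0.0012 0.02  ] carton [ 0.6656 -0.2732  0.085 ]
box corners [array([ 0.4861, -0.4146]), array([ 0.4101, -0.423 ]), array([ 0.3782, -0.2344]), array([ 0.4568, -0.2175])]
```

step_arm(targets="1 .74 -.37 .06 0 0 .08;1 .74 -.37 .06 0 0 .08;1 .74 -.37 .06 0 0 .08;1 .74 -.37 .06 0 0 .08;1 .74 -.37 .06 0 0 .08;1 .74 -.37 .06 0 0 .08;1 .74 -.37 .06 0 0 .08;1 .74 -.37 .06 0 0 .08;1 .74 -.37 .06 0 0 .08;1 .74 -.37 .06 0 0 .08")

```text
clock: 0.98
eef_pos: [0.5145, 0.2926, 0.2273]
tool_rot: [0.114, 0.994, -0.0, -0.0]
ft_force: [-0.1, 0.2, 0.9]
grip_width: 0.0856
grasp_force: 0.0
```

```bash
python3 - <<'E'
from h import *
import pickle
i=bot.camera_info("wrist");im=bot.camera("wrist");pickle.dump(i,open("w1.pkl","wb"));cv2.imwrite("pics/w1.png",im[:,:,::-1])
o=bot.get_obs();print(o["eef_pos"],o["tool_rot"],o["clock"],np.round(i["pose"],3))
cv2.imwrite("pics/w1v.png",cv2.resize(im[:,:,::-1],(768,576),interpolation=cv2.INTER_CUBIC))
E
```

```text
[0.52109122 0.2887923  0.22673537] [ 0.11676611  0.99315556 -0.00113822  0.00253101] 1.0333 [[ 0.225 -0.931 -0.288  0.441]
 [ 0.974  0.215  0.066  0.308]
 [ 0.001 -0.295  0.955  0.404]
 [ 0.     0.     0.     1.   ]]
```

View pics/w1v.png

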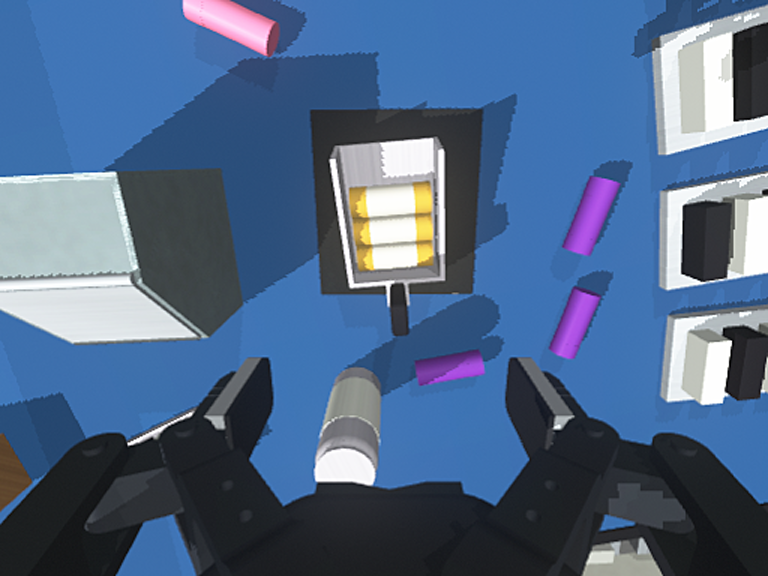

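The wrist view shows the mat corners near (310,110), (482,108), (472,293) and (320,294). The tray's front wall tops are at about (330,152) and (438,138), the back wall is near row 287, and the black handle runs from (390,290) to (409,333). The bin is on the left, with its roof edge at row 280 and its sill at row 340.

```bash
python3 - <<'E'
from h import *
import pickle
np.set_printoptions(precision=4,suppress=True)
i=pickle.load(open("w1.pkl","rb"));im=cv2.imread("pics/w1.png")
m=(im.max(2)<60)
for r in range(188,226,2): print(r,np.where(m[r,250:290])[0]+250)
w=lambda x,y:((x+.5)/1.5-.5,(y+.5)/1.5-.5)
print("mat",[onz(i,w(*p),.003)[:2] for p in((310,110),(482,108),(472,294),(320,294))])
f=[onz(i,w(*p),.079)[:2] for p in((330,153),(444,138))];print("front",f,np.mean(f,0))
b=[onz(i,w(*p),.06)[:2] for p in((349,290),(446,284))];print("back rim z.06",b)
print("handle far edge",onz(i,w(402,333),.108))
print("roof",[onz(i,w(*p),.156)[:2] for p in((118,173),(136,274))],"sill",onz(i,w(205,337),.085)[:2])
# fuse line: yellow mask ends
h=cv2.cvtColor(im,cv2.COLOR_BGR2HSV);y=((h[...,0]>15)&(h[...,0]<32)&(h[...,1]>140)).astype(np.uint8);y[:110]=0;y[190:]=0
n,l,s,c=cv2.connectedComponentsWithStats(y);print([(c[k],s[k,4]) for k in range(1,n) if s[k,4]>15])
E
```

```text
188 []
190 [261 262 263 264 265 266 267 268 273]
192 [250 251 256 260 261 262 263 264 265 266 267 268 269 273]
194 [256 260 261 262 263 264 265 266 267 268 269 273]
196 [260 261 262 263 264 265 266 267 268 269]
198 [260 261 262 263 264 265 266 267 268 269]
200 [260 261 262 263 264 265 266 267 268 269 270]
202 [261 262 263 264 265 266 267 268 269 270]
204 [261 262 263 264 265 266 267 268 269 270]
206 [261 269 270]
208 [261 269 270]
210 [261 262 270]
212 [261 262 270 271]
214 [261 262 270 271]
216 [262 263 265 267 270 271]
218 [262 263 270 271]
220 [262 263 264 270 271]
222 [263 264 265 266 267 268 269 270 271]
224 []
mat [array([0.3795, 0.2479]), array([0.4135, 0.4025]), array([0.5894, 0.3638]), array([0.5533, 0.2079])]
front [array([0.4238, 0.2657]), array([0.4329, 0.3531])] [0.4284 0.3094]
back rim z.06 [array([0.5395, 0.2486]), array([0.5537, 0.3347])]
handle far edge [0.5703 0.2891 0.108 ]
roof [array([0.4104, 0.15  ]), array([0.4708, 0.1351])] sill [0.5456 0.1207]
[(array([281.9706, 148.3963]), np.int32(545)), (array([240.4547, 151.8472]), np.int32(530))]
```

```bash
python3 - <<'E'
from h import *
import pickle
np.set_printoptions(precision=4,suppress=True)
i=pickle.load(open("w1.pkl","rb"))
print(onz(i,(266.3,213.8),.108),onz(i,(265.5,205.5),.108),onz(i,(267.3,222.7),.108))
a,b=onz(i,(240.45,151.85),.06),onz(i,(281.97,148.4),.06);print(a,b,np.degrees(np.arctan2(*(b-a)[:2])))
D=bot.camera_info("side");side=cv2.imread("pics/side0.png")
m=(side.max(2)<50)
for r in range(234,268,2): print(r,np.where(m[r,190:220])[0]+190)
o=bot.get_obs();print(o["eef_pos"],o["clock"],bot.grip_point_offset)
E
```

```text
[0.5597 0.2896 0.108 ] [0.5493 0.2909 0.108 ] [0.5713 0.2882 0.108 ]
[0.4878 0.2728 0.06  ] [0.4955 0.3258 0.06  ] 8.26333277834488
234 []
236 []
238 []
240 []
242 [200]
244 [200 201 202 204 205 206 208 209 210]
246 [200 201 202 203 204 205 206 207 208 209 210]
248 [200 201 202 203 205 206 207 208 209 210]
250 [200 201 202 203 204 205 206 207 208 209 210]
252 [201 202 203 204 205 207 208 209 210]
254 [201 202 204 205 206 207 208 209 210]
256 [201 202 203 204 205 206 208 209 210]
258 [201 202 203 204 205 206 207 209 210]
260 [201 202 203 204 205 206 207 208 209 210]
262 [207 208 209]
264 []
266 []
[0.5211 0.2888 0.2267] 1.0333 0.0187
```

step_arm(targets="1 .09 -.01 -.14 0 0 .1;1 .09 -.01 -.14 0 0 .1;1 .09 -.01 -.14 0 0 .1;1 .09 -.01 -.14 0 0 .1;1 .09 -.01 -.14 0 0 .1;1 .09 -.01 -.14 0 0 .1")

```text
clock: 1.53
eef_pos: [0.558, 0.2901, 0.1598]
tool_rot: [0.074, 0.997, 0.001, 0.001]
ft_force: [0.9, 0.4, 0.6]
grip_width: 0.0855
grasp_force: 0.0
```

```bash
python3 - <<'E'
from h import *
import pickle
np.set_printoptions(precision=4,suppress=True)
from scipy.spatial.transform import Rotation as R
i=bot.camera_info("wrist");im=bot.camera("wrist");pickle.dump(i,open("w2.pkl","wb"));cv2.imwrite("pics/w2.png",im[:,:,::-1])
o=bot.get_obs();print(o["eef_pos"],R.from_quat(o["tool_rot"]).as_matrix(),o["clock"])
m=im.max(2)<60
for r in range(150,300,6): print(r,[(x[0],x[-1]) for x in np.split(q:=np.where(m[r,200:330])[0]+200,np.where(np.diff(q)>2)[0]+1) if len(x)>3])
cv2.imwrite("pics/w2v.png",im[:,:,::-1])
E
```

```text
File "<stdin>", line 8
SyntaxError: assignment expression cannot be used in a comprehension iterable expression
```

```bash
python3 - <<'E'
from h import *
import pickle
np.set_printoptions(precision=4,suppress=True)
from scipy.spatial.transform import Rotation as R
i=bot.camera_info("wrist");im=bot.camera("wrist");pickle.dump(i,open("w2.pkl","wb"));cv2.imwrite("pics/w2v.png",im[:,:,::-1])
o=bot.get_obs();print(o["eef_pos"],R.from_quat(o["tool_rot"]).as_matrix(),o["clock"])
print("proj handle top centre",proj(i,(.5575,.289,.108)),proj(i,(.4284,.3094,.079)), "axis",proj(i,o["eef_pos"]))
E
```

```text
[0.5581 0.2903 0.1603] [[-0.9892  0.1468  0.0037]
 [ 0.1468  0.9892  0.002 ]
 [-0.0033  0.0025 -1.    ]] 1.5833
proj handle top centre [259.1842 195.5339] [260.5691  39.9818] axis [261.3169 219.2476]
```

View pics/w2v.png

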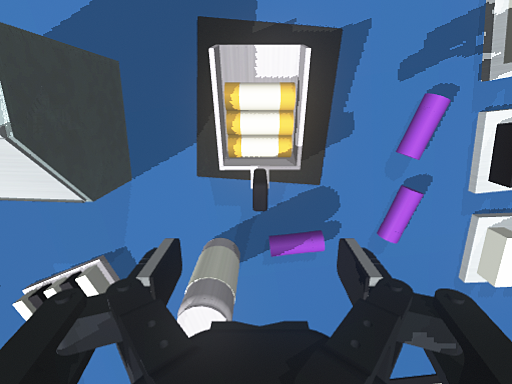

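The wrist view shows the handle top at about (260,197), where I predicted it, and the tray square to the gripper. I'll go down and grip.

step_arm(targets="1 0 0 -.06 0 0 0;1 0 0 -.12 0 0 0;1 0 0 -.18 0 0 0;1 0 0 -.18 0 0 0;0 0 0 -.18 0 0 0;-1 0 0 -.18 0 0 0;-1 0 0 -.18 0 0 0;-1 0 0 -.18 0 0 0;-1 0 0 -.18 0 0 0;-1 0 0 -.18 0 0 0")

```text
clock: 2.42
eef_pos: [0.5588, 0.2898, 0.0689]
tool_rot: [0.074, 0.997, 0.001, 0.001]
ft_force: [2.2, 4.1, 4.9]
grip_width: 0.0122
grasp_force: 35.6
```

step_arm(targets="-1 0 0 0 0 0 0;-1 0 0 0 0 0 0;-1 0 0 0 0 0 0")

```text
clock: 2.67
eef_pos: [0.559, 0.2901, 0.0689]
tool_rot: [0.074, 0.997, 0.001, 0.001]
ft_force: [-0.1, 2.5, 5.6]
grip_width: 0.0113
grasp_force: 58.8
```

step_arm(targets="-1 0 0 .01 0 0 0;-1 0 0 .03 0 0 0;-1 0 0 .07 0 0 0;-1 0 0 .11 0 0 0;-1 0 0 .16 0 0 0;-1 0 0 .21 0 0 0;-1 0 0 .26 0 0 0;-1 0 0 .31 0 0 0;-1 0 0 .34 0 0 0;-1 0 0 .35 0 0 0")

```text
clock: 3.5
eef_pos: [0.5586, 0.2891, 0.2455]
tool_rot: [0.074, 0.997, 0.001, 0.002]
ft_force: [0.3, 0.2, -3.7]
grip_width: 0.0117
grasp_force: 58.8
```

```bash
python3 - <<'E'
from h import *
import pickle
i=bot.camera_info("wrist");im=bot.camera("wrist");j=pickle.load(open("w2.pkl","rb"));a=cv2.imread("pics/w2v.png")
s=bot.camera("side");o=bot.get_obs();print(o["eef_pos"],o["clock"],o["ft_force"],o["grip_width"])
v=np.zeros((384,800,3),np.uint8);v[:,:400]=im[:,60:460,::-1];v[:,400:]=s[:,60:460,::-1]
cv2.imwrite("pics/l1.png",v)
E
```

```text
[0.55811267 0.28891219 0.24289881] 3.6 [ 1.00010214  0.29327282 -4.87918284] 0.011971699411266972
```

View pics/l1.png

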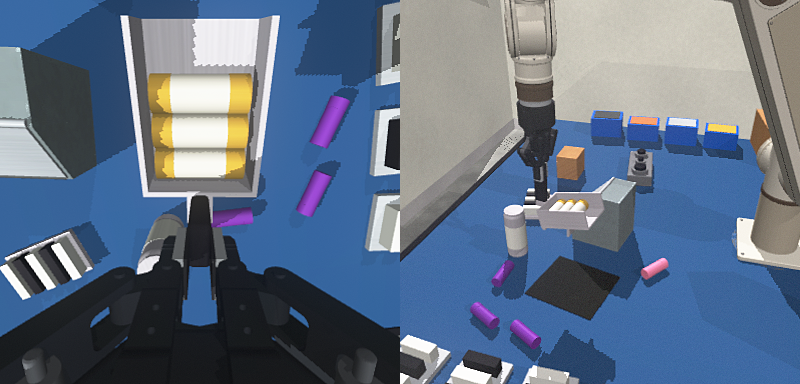

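The left half shows the tray held level with all three fuses against the back wall, and the front wall tops at about (182,16) and (340,14) in full-frame pixels. The right half shows it lifted clear of the mat. Next I'll check for sag and work out the key poses.

```bash
cat > plan.py <<'E'
from h import *
from scipy.spatial.transform import Rotation as R
yaw=np.radians(-10.5);X=np.array([np.cos(yaw),np.sin(yaw),0]);Y=np.array([-X[1],X[0],0]);Z=np.array([0,0,1.])
sill=np.array([.534,.062,.085])
def tcp(th,d,h):  # tip deg, lip depth behind sill, height above sill (m) -> TCP
    t=np.radians(th);c,s=np.cos(t),np.sin(t);ax=c*X+s*Z;az=-s*X+c*Z
    return sill-d*X+h*Z+.1385*ax+.0284*az
def units(p,p0,th=0,th0=0): return np.round((p-p0)/.5,3),np.round(-np.radians(th-th0)*Y/(np.pi/4),3)
E
python3 - <<'E'
from plan import *
np.set_printoptions(precision=3,suppress=True)
i=bot.camera_info("wrist");p=np.array([.5581,.2889,.2435]);y=np.radians(-8.5);x=np.array([np.cos(y),np.sin(y),0]);yy=np.array([-x[1],x[0],0])
for s in(-.044,-.040,.040,.044): print(proj(i,p-.1385*x-.0284*Z+.0104*x+.0386*Z+s*yy))
p0=p
for k in((0,-.03,.12),(0,-.03,.025),(0,.036,.02),(15,.045,.022),(30,.055,.018),(45,.06,.012),(50,.06,.014)): print(k,tcp(*k),units(tcp(*k),p0))
E
```

```text
[179.246   4.833]
[186.755   4.843]
[336.806   4.927]
[344.307   4.925]
(0, -0.03, 0.12) [0.7   0.031 0.233] (array([ 0.283, -0.515, -0.02 ]), array([-0., -0., -0.]))
(0, -0.03, 0.025) [0.7   0.031 0.138] (array([ 0.283, -0.515, -0.21 ]), array([-0., -0., -0.]))
(0, 0.036, 0.02) [0.635 0.043 0.133] (array([ 0.153, -0.491, -0.22 ]), array([-0., -0., -0.]))
(15, 0.045, 0.022) [0.614 0.047 0.17 ] (array([ 0.112, -0.483, -0.146]), array([-0., -0., -0.]))
(30, 0.055, 0.018) [0.584 0.053 0.197] (array([ 0.052, -0.472, -0.093]), array([-0., -0., -0.]))
(45, 0.06, 0.012) [0.552 0.059 0.215] (array([-0.013, -0.46 , -0.057]), array([-0., -0., -0.]))
(50, 0.06, 0.014) [0.541 0.061 0.223] (array([-0.034, -0.456, -0.04 ]), array([-0., -0., -0.]))
```

step_arm(targets="-1 .008 -.015 0 0 0 -.004;-1 .03 -.05 0 0 0 -.01;-1 .06 -.105 0 0 0 -.02;-1 .09 -.165 0 0 0 -.03;-1 .125 -.23 0 0 0 -.044;-1 .16 -.295 0 0 0 -.044;-1 .195 -.36 0 0 0 -.044;-1 .23 -.42 0 0 0 -.044;-1 .26 -.475 0 0 0 -.044;-1 .278 -.505 0 0 0 -.044")

```text
clock: 4.43
eef_pos: [0.6972, 0.0311, 0.239]
tool_rot: [0.093, 0.996, -0.002, -0.002]
ft_force: [0.3, -0.6, -5.0]
grip_width: 0.0115
grasp_force: 58.7
```

step_arm(targets="-1 .004 -.008 -.01 0 0 0;-1 .004 -.008 -.03 0 0 0;-1 .004 -.008 -.06 0 0 0;-1 .004 -.008 -.1 0 0 0;-1 .004 -.008 -.14 0 0 0;-1 .004 -.008 -.17 0 0 0;-1 .004 -.008 -.19 0 0 0;-1 .004 -.008 -.2 0 0 0;-1 .004 -.008 -.2 0 0 0")

```text
clock: 5.18
eef_pos: [0.6973, 0.0327, 0.1399]
tool_rot: [0.091, 0.996, -0.0, -0.002]
ft_force: [0.2, 0.7, -4.3]
grip_width: 0.0118
grasp_force: 58.8
```

```bash
python3 - <<'E'
from h import *
import pickle
from scipy.spatial.transform import Rotation as R
i=bot.camera_info("wrist");im=bot.camera("wrist");o=bot.get_obs();print(o["eef_pos"],R.from_quat(o["tool_rot"]).as_matrix()[:,1:],o["clock"],o["ft_force"],o["grip_width"])
pickle.dump(i,open("w3.pkl","wb"));s=bot.camera("side")
v=np.zeros((384,800,3),np.uint8);v[:,:450]=im[:,30:480,::-1];v[:,450:]=cv2.resize(s[100:292,150:325,::-1],(350,384),interpolation=cv2.INTER_CUBIC)
cv2.imwrite("pics/e1.png",v)
E
```

```text
[0.69824787 0.0327763  0.141613  ] [[ 1.81709895e-01 -1.94622757e-03]
 [ 9.83352101e-01 -4.68269518e-05]
 [-3.99696945e-04 -9.99998105e-01]] 5.2333 [-0.42803454  0.33514722 -3.66803255] 0.01137870465149113
```

View pics/e1.png

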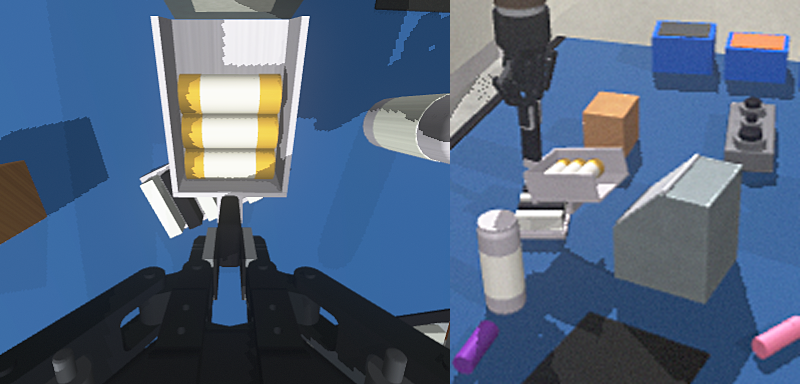

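The left half shows the fuses still in place, the tray over the module, and the bin's lower flap edge at the top of the frame, roughly columns 165–308 of the crop. The right half shows the lip just in front of the flap. I'll check lateral alignment numerically.

```bash
python3 - <<'E'
from plan import *
import pickle
np.set_printoptions(precision=4,suppress=True)
i=pickle.load(open("w3.pkl","rb"));im=cv2.imread("pics/e1.png")[:,:450].astype(int)
for r in(0,2,4,6,8,10):
    b=(im[r,:,0]-im[r,:,2])>35; e=np.where(np.diff(b.astype(int)))[0]+30; print(r,e[(e>150)&(e<400)])
for z in(.085,.09,.095): print(z,[onz(i,(u,4),z) for u in(192,340)])
for s in(-.06,.06):
    for d in (0,.01): print(proj(i,sill+s*Y-d*X+d*Z), proj(i,sill+s*Y-d*X))
E
```

```text
0 [193 332]
2 [194 331]
4 [195 330]
6 [197 328]
8 [198 327]
10 [199 325]
0.085 [array([0.5406, 0.0092, 0.085 ]), array([0.5606, 0.1179, 0.085 ])]
0.09 [array([0.5424, 0.01  , 0.09  ]), array([0.562 , 0.1163, 0.09  ])]
0.095 [array([0.5441, 0.0108, 0.095 ]), array([0.5633, 0.1147, 0.095 ])]
[177.6212 -21.6556] [177.6212 -21.6556]
[172.04   -46.0036] [176.3839 -38.2479]
[342.2541 -21.4634] [342.2541 -21.4634]
[347.9846 -45.7958] [343.5481 -38.0512]
```

```bash
python3 - <<'E'
from plan import *
import pickle
np.set_printoptions(precision=4,suppress=True)
i=pickle.load(open("w3.pkl","rb"))
for r,a,b in((0,193,332.5),(4,195.3,330.3),(10,199.3,325.7)):
  for z in(.05,.04,.03,.02,.01):
    p,q=[onz(i,(u,r),z) for u in(a,b)];w=np.linalg.norm(p-q)
    if abs(w-.12)<.004: print(r,z,w,(p+q)/2,"dX,dY",((p+q)/2-sill)@X,((p+q)/2-sill)@Y,np.degrees(np.arctan2((q-p)[0],(q-p)[1])))
E
```

```text
0 0.05 0.11943052499377278 [0.5361 0.0642 0.05  ] dX,dY 0.0017148856239169246 0.0025131068037514783 10.444744645469177
0 0.04 0.12390915659668861 [0.5329 0.0649 0.04  ] dX,dY -0.0016406791623027586 0.002627110778951524 10.44474464546919
4 0.05 0.11601680419958343 [0.5391 0.0637 0.05  ] dX,dY 0.004660082973466303 0.002571379597419827 10.444640743742791
4 0.04 0.1203674216467113 [0.5359 0.0644 0.04  ] dX,dY 0.001414962765190144 0.002687568795998282 10.444640743742736
10 0.03 0.11744214511619738 [0.5374 0.064  0.03  ] dX,dY 0.0029644909525464035 0.00255033124752832 10.444291222870564
10 0.02 0.12153895299806454 [0.5344 0.0646 0.02  ] dX,dY -0.0001133745336827147 0.002657680002211997 10.444291222870595
```

```bash
sed -i 's/\.534,\.062,/.5355,.0645,/; s/-10.5/-10.44/' plan.py; python3 - <<'E'
from plan import *
p0=np.array([.6987,.0325,.1418])
for k in((0,0,.024),(0,.036,.023)): print(k,units(tcp(*k),p0)[0])
p1=tcp(0,.036,.023);print()
for k in((5,.039,.023),(10,.042,.023),(15,.045,.023),(20,.049,.022),(25,.052,.021),(30,.055,.019),(35,.057,.017),(40,.059,.015),(45,.06,.013),(50,.06,.014)): print(k,*units(tcp(*k),p1,k[0]))
E
```

```text
(0, 0, 0.024) [-0.054  0.014 -0.009]
(0, 0.036, 0.023) [-0.125  0.027 -0.011]

(5, 0.039, 0.023) [-0.012  0.002  0.024] [-0.02  -0.109 -0.   ]
(10, 0.042, 0.023) [-0.026  0.005  0.047] [-0.04  -0.219 -0.   ]
(15, 0.045, 0.023) [-0.041  0.008  0.07 ] [-0.06  -0.328 -0.   ]
(20, 0.049, 0.022) [-0.061  0.011  0.089] [-0.081 -0.437 -0.   ]
(25, 0.052, 0.021) [-0.081  0.015  0.108] [-0.101 -0.546 -0.   ]
(30, 0.055, 0.019) [-0.102  0.019  0.123] [-0.121 -0.656 -0.   ]
(35, 0.057, 0.017) [-0.123  0.023  0.137] [-0.141 -0.765 -0.   ]
(40, 0.059, 0.015) [-0.145  0.027  0.149] [-0.161 -0.874 -0.   ]
(45, 0.06, 0.013) [-0.166  0.031  0.159] [-0.181 -0.983 -0.   ]
(50, 0.06, 0.014) [-0.187  0.035  0.174] [-0.201 -1.093 -0.   ]
```

step_arm(targets="-1 -.03 .007 -.005 0 0 0;-1 -.065 .013 -.01 0 0 0;-1 -.09 .018 -.01 0 0 0;-1 -.11 .023 -.01 0 0 0;-1 -.122 .025 -.01 0 0 0;-1 -.122 .025 -.01 0 0 0")

```text
clock: 5.78
eef_pos: [0.6382, 0.0455, 0.1397]
tool_rot: [0.091, 0.996, 0.0, 0.002]
ft_force: [0.9, -1.1, -3.5]
grip_width: 0.0115
grasp_force: 59.0
```

step_arm(targets="-1 -.015 .003 .02 -.02 -.11 0;-1 -.03 .006 .042 -.04 -.22 0;-1 -.046 .009 .064 -.06 -.33 0;-1 -.066 .012 .083 -.08 -.44 0;-1 -.086 .016 .101 -.1 -.55 0;-1 -.107 .02 .116 -.12 -.66 0;-1 -.128 .024 .13 -.14 -.765 0;-1 -.15 .028 .142 -.16 -.875 0;-1 -.171 .032 .152 -.18 -.98 0;-1 -.171 .032 .152 -.18 -.98 0")

```text
clock: 6.62
eef_pos: [0.5466, 0.0606, 0.2099]
tool_rot: [0.083, 0.921, -0.035, 0.378]
ft_force: [0.3, -0.4, -8.7]
grip_width: 0.0116
grasp_force: 58.7
```

step_arm(targets="-1 0 0 0 0 0 0;-1 0 0 0 0 0 0;-1 0 0 0 0 0 0;-1 0 0 0 0 0 0;-1 0 0 0 0 0 0")

```text
clock: 7.03
eef_pos: [0.5541, 0.0611, 0.2145]
tool_rot: [0.085, 0.92, -0.034, 0.38]
ft_force: [2.3, -0.9, -4.0]
grip_width: 0.0116
grasp_force: 58.9
```

```bash
python3 - <<'E'
from h import *
from scipy.spatial.transform import Rotation as R
im=bot.camera("wrist");s=bot.camera("side");c=bot.camera("scene");o=bot.get_obs();M=R.from_quat(o["tool_rot"]).as_matrix();print(o["eef_pos"],M,np.degrees(np.arcsin(M[:2,2]@[.983,-.181])),o["clock"],o["ft_force"],o["grip_width"])
v=np.zeros((560,800,3),np.uint8);v[:384,:450]=im[:,30:480,::-1];v[:384,450:]=cv2.resize(s[60:252,150:325,::-1],(350,384),interpolation=cv2.INTER_CUBIC)
v[384:,:300]=cv2.resize(c[150:260,150:338,::-1],(300,176),interpolation=cv2.INTER_CUBIC)
cv2.imwrite("pics/t1.png",v)
h=cv2.cvtColor(im,cv2.COLOR_RGB2HSV);y=((h[...,0]>15)&(h[...,0]<32)&(h[...,1]>140));print("yellow px wrist",y.sum())
E
```

```text
[0.55313254 0.06112733 0.21375421] [[-0.69710695  0.1820629   0.69346594]
 [ 0.13000279  0.98328603 -0.12746705]
 [-0.70508239  0.00129433 -0.70912421]] 44.809233571399 7.1833 [ 1.12984731 -0.71574053 -3.30168315] 0.011619196478563841
yellow px wrist 2554
```

View pics/t1.png

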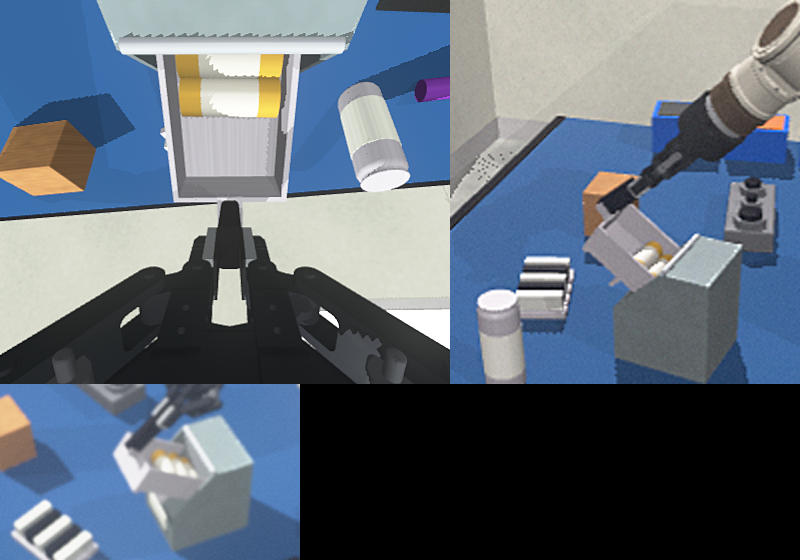

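The tray is at 45° inside the opening, but at least two fuses (white and yellow at about (230,95) and (230,62)) wait at the lip against the flap. I'll tip further and go slightly deeper so the walls open the flap wider.

```bash
python3 - <<'E'
from plan import *
p0=np.array([.5533,.0611,.2140])
for k in((45,.06,.012),(50,.062,.010),(55,.064,.008),(60,.064,.008)): print(k,tcp(*k),*units(tcp(*k),p0,k[0],44.8))
E
```

```text
(45, 0.06, 0.012) [0.55305691 0.06126503 0.21501612] [-0.     0.     0.002] [-0.001 -0.004 -0.   ]
(50, 0.062, 0.01) [0.54068317 0.06354497 0.21935232] [-0.025  0.005  0.011] [-0.021 -0.114 -0.   ]
(55, 0.064, 0.008) [0.52780594 0.06591768 0.22274213] [-0.051  0.01   0.017] [-0.041 -0.223 -0.   ]
(60, 0.064, 0.008) [0.51647513 0.06800545 0.22714452] [-0.074  0.014  0.026] [-0.061 -0.332 -0.   ]
```

step_arm(targets="-1 -.013 .002 .006 -.01 -.057 0;-1 -.025 .005 .011 -.021 -.114 0;-1 -.038 .007 .014 -.03 -.17 0;-1 -.051 .01 .017 -.041 -.223 0;-1 -.051 .01 .017 -.041 -.223 0;-1 -.051 .01 .017 -.041 -.223 0;-1 -.051 .01 .017 -.041 -.223 0;-1 -.051 .01 .017 -.041 -.223 0")

```text
clock: 7.85
eef_pos: [0.5275, 0.0664, 0.2221]
tool_rot: [0.081, 0.883, -0.041, 0.46]
ft_force: [4.0, -0.6, -5.5]
grip_width: 0.0114
grasp_force: 58.7
```

```bash
cat > look.py <<'E'
from h import *
import sys
im=bot.camera("wrist");o=bot.get_obs();print(o["eef_pos"],o["tool_rot"],o["clock"],o["ft_force"],o["grip_width"])
h=cv2.cvtColor(im,cv2.COLOR_RGB2HSV);y=((h[...,0]>15)&(h[...,0]<32)&(h[...,1]>140)).astype(np.uint8);y[:,:170]=0;y[:,350:]=0
n,l,s,c=cv2.connectedComponentsWithStats(y);print([(s[k].tolist()) for k in range(1,n) if s[k,4]>15])
cv2.imwrite("pics/%s.png"%sys.argv[1],im[:,:,::-1])
E
python3 look.py t2
```

```text
[0.52748362 0.06629752 0.22217752] [ 0.0811453   0.88329464 -0.04146809  0.45987652] 7.9 [ 3.57875874 -0.58472737 -5.72964439] 0.011352625752244563
[]
```

```bash
python3 - <<'E'
from plan import *
p0=np.array([.5275,.0663,.2222])
L=((50,.062,.011),(45,.06,.014),(40,.059,.016),(35,.057,.018),(30,.055,.020),(25,.052,.022),(20,.049,.024))
for k in L: print(k,tcp(*k),*units(tcp(*k),p0,k[0],55))
p1=tcp(*L[-1]);print()
for k in((15,.045,.025),(10,.042,.025),(5,.039,.025),(0,.036,.025),(0,0,.027),(0,-.04,.03)): print(k,tcp(*k),*units(tcp(*k),p1,k[0],20))
E
```

```text
(50, 0.062, 0.011) [0.54068317 0.06354497 0.22035232] [ 0.026 -0.006 -0.004] [0.02  0.109 0.   ]
(45, 0.06, 0.014) [0.55305691 0.06126503 0.21701612] [ 0.051 -0.01  -0.01 ] [0.04  0.219 0.   ]
(40, 0.059, 0.016) [0.56386451 0.05927367 0.21178175] [ 0.073 -0.014 -0.021] [0.06  0.328 0.   ]
(35, 0.057, 0.018) [0.5749981  0.05722224 0.20570425] [ 0.095 -0.018 -0.033] [0.081 0.437 0.   ]
(30, 0.055, 0.02) [0.58540445 0.0553048  0.19884512] [ 0.116 -0.022 -0.047] [0.101 0.546 0.   ]
(25, 0.052, 0.022) [0.5960028  0.05335199 0.19127177] [ 0.137 -0.026 -0.062] [0.121 0.656 0.   ]
(20, 0.049, 0.024) [0.60575148 0.05155574 0.18305706] [ 0.157 -0.029 -0.078] [0.141 0.765 0.   ]

(15, 0.045, 0.025) [0.6155822  0.04974437 0.17327873] [ 0.02  -0.004 -0.02 ] [0.02  0.109 0.   ]
(10, 0.042, 0.025) [0.6234832  0.04828856 0.16201881] [ 0.035 -0.007 -0.042] [0.04  0.219 0.   ]
(5, 0.039, 0.025) [0.63040024 0.04701405 0.150363  ] [ 0.049 -0.009 -0.065] [0.06  0.328 0.   ]
(0, 0.036, 0.025) [0.63630313 0.04592641 0.1384    ] [ 0.061 -0.011 -0.089] [0.081 0.437 0.   ]
(0, 0, 0.027) [0.67170716 0.039403   0.1404    ] [ 0.132 -0.024 -0.085] [0.081 0.437 0.   ]
(0, -0.04, 0.03) [0.71104497 0.03215477 0.1434    ] [ 0.211 -0.039 -0.079] [0.081 0.437 0.   ]
```

step_arm(targets="-1 0 0 0 0 0 0;-1 0 0 0 0 0 0;-1 .026 -.006 -.004 .02 .109 0;-1 .051 -.01 -.01 .04 .219 0;-1 .073 -.014 -.021 .06 .328 0;-1 .095 -.018 -.033 .08 .437 0;-1 .116 -.022 -.047 .1 .546 0;-1 .137 -.026 -.062 .12 .656 0;-1 .157 -.029 -.078 .14 .765 0;-1 .157 -.029 -.078 .14 .765 0")

```text
clock: 8.73
eef_pos: [0.6108, 0.0504, 0.182]
tool_rot: [0.091, 0.981, -0.016, 0.172]
ft_force: [1.9, -0.1, -1.7]
grip_width: 0.0115
grasp_force: 58.9
```

```bash
python3 look.py t3
```

```text
[0.60879138 0.05067737 0.18189637] [ 0.09085225  0.98058902 -0.01633043  0.17298657] 8.7833 [ 1.0269602  -0.18713187 -2.362378  ] 0.011551707291454102
[]
```

The yellow caps no longer show and the measured load is about 2.2 N, which matches the empty tray. Withdrawing.

step_arm(targets="-1 .02 -.004 -.02 .02 .109 0;-1 .035 -.007 -.042 .04 .219 0;-1 .049 -.009 -.065 .06 .328 0;-1 .061 -.011 -.089 .08 .437 0;-1 .09 -.017 -.087 .08 .437 0;-1 .14 -.026 -.083 .08 .437 0;-1 .2 -.037 -.08 .08 .437 0;-1 .2 -.037 -.04 .08 .437 0;-1 .2 -.037 .04 .08 .437 0;-1 .2 -.037 .1 .08 .437 0")

```text
clock: 9.62
eef_pos: [0.7047, 0.0331, 0.2325]
tool_rot: [0.091, 0.996, -0.001, -0.001]
ft_force: [1.3, -0.7, -0.9]
grip_width: 0.0113
grasp_force: 59.0
```

```bash
python3 look.py t4; python3 - <<'E'
from h import *
from scipy.spatial.transform import Rotation as R
o=bot.get_obs();M=R.from_quat(o["tool_rot"]).as_matrix();print(M)
S=bot.camera("scene");D=bot.camera("side");cv2.imwrite("pics/s4.png",S[...,::-1]);cv2.imwrite("pics/d4.png",D[...,::-1])
# any yellow/white fuse on the table near bin?
for n,im in(("scene",S),("side",D)):
    h=cv2.cvtColor(im,cv2.COLOR_RGB2HSV);y=((h[...,0]>15)&(h[...,0]<32)&(h[...,1]>140)).astype(np.uint8)
    k,l,s,c=cv2.connectedComponentsWithStats(y);print(n,[(s[j,4],c[j].round()) for j in range(1,k) if s[j,4]>5])
E
```

```text
[0.70743516 0.03332774 0.24182565] [9.10277357e-02 9.95830233e-01 1.88653156e-04 6.00528539e-03] 9.6667 [-2.02464913  0.33289406  4.33642677] 0.011490863652103722
[]
[[-9.83355776e-01  1.81294077e-01  1.19948348e-02]
 [ 1.81298608e-01  9.83427831e-01 -7.17562029e-04]
 [-1.19261442e-02  1.46902809e-03 -9.99927802e-01]]
scene []
side [(np.int32(111), array([376., 128.]))]
```

```bash
python3 - <<'E'
from h import *
np.set_printoptions(precision=4,suppress=True)
for n,f,roi in(("scene","s4",(270,250,370,335)),("side","d4",(180,240,290,325))):
    im=cv2.imread(f"pics/{f}.png");i=bot.camera_info(n)
    x0,y0,x1,y1=roi;s=im[y0:y1,x0:x1].astype(int);m=((s.max(2)<75)&(s[...,0]-s[...,2]<25)).astype(np.uint8)
    m=cv2.morphologyEx(m,cv2.MORPH_OPEN,np.ones((3,3)));c=max(cv2.findContours(m,0,2)[0],key=cv2.contourArea)
    h=cv2.convexHull(c);q=cv2.approxPolyDP(h,5,True)[:,0]+[x0,y0];print(n,cv2.contourArea(c),q.tolist())
    P=np.array([onz(i,p,.003)[:2] for p in q]);print(P,P.mean(0),np.linalg.norm(P-np.roll(P,1,0),axis=1))
    w=np.array([onz(i,p+np.array([x0,y0]),.003)[:2] for p in c[:,0]]);print(cv2.minAreaRect((w*1000).astype(np.float32)))
E
```

```text
scene 2073.5 [[336, 260], [344, 276], [324, 319], [299, 327], [278, 281]]
[[0.3883 0.2562]
 [0.4041 0.3069]
 [0.5243 0.375 ]
 [0.5864 0.3588]
 [0.5529 0.2252]] [0.4912 0.3044] [0.1675 0.0531 0.1382 0.0641 0.1377]
((486.2195739746094, 306.6714782714844), (153.69143676757812, 173.99224853515625), 77.88904571533203)
side 3213.5 [[186, 291], [219, 256], [278, 276], [250, 318]]
[[0.5857 0.3592]
 [0.5534 0.2138]
 [0.3842 0.2491]
 [0.4143 0.4008]] [0.4844 0.3057] [0.1764 0.1489 0.1729 0.1547]
((483.4523010253906, 308.27679443359375), (159.55413818359375, 179.29345703125), 77.25299072265625)
```

step_arm(targets="-1 -.01 .015 .01 0 0 0;-1 -.03 .05 .01 0 0 -.01;-1 -.06 .11 .01 0 0 -.02;-1 -.095 .175 .01 0 0 -.03;-1 -.13 .24 .01 0 0 -.044;-1 -.17 .31 .01 0 0 -.044;-1 -.205 .38 .01 0 0 -.044;-1 -.24 .445 .01 0 0 -.044;-1 -.268 .495 .01 0 0 -.044;-1 -.279 .51 .01 0 0 -.044")

```text
clock: 10.6
eef_pos: [0.5613, 0.2925, 0.2363]
tool_rot: [0.105, 0.994, -0.0, -0.002]
ft_force: [0.5, -0.6, -2.9]
grip_width: 0.0117
grasp_force: 58.9
```

step_arm(targets="-1 0 0 -.03 0 0 0;-1 0 0 -.08 0 0 0;-1 0 0 -.13 0 0 0;-1 0 0 -.18 0 0 0;-1 0 0 -.23 0 0 0;-1 0 0 -.27 0 0 0;-1 0 0 -.29 0 0 0;-1 0 0 -.3 0 0 0;-1 0 0 -.3 0 0 0;-1 0 0 -.3 0 0 0")

```text
clock: 11.43
eef_pos: [0.5661, 0.2883, 0.0888]
tool_rot: [0.108, 0.994, -0.0, 0.001]
ft_force: [-0.4, 0.2, -2.4]
grip_width: 0.0114
grasp_force: 59.0
```

step_arm(targets="-1 0 0 -.01 0 0 0;-1 0 0 -.02 0 0 0;-1 0 0 -.03 0 0 0;-1 0 0 -.036 0 0 0;-1 0 0 -.036 0 0 0;-1 0 0 -.036 0 0 0")

```text
clock: 11.93
eef_pos: [0.5721, 0.2882, 0.0752]
tool_rot: [0.109, 0.994, 0.001, 0.007]
ft_force: [5.9, -3.8, 10.9]
grip_width: 0.0115
grasp_force: 60.5
```

Contact came about 6 mm early, so the tray has probably turned slightly in the pinch. I'll compare the tray outline in the wrist frames from before and after the flap.

```bash
python3 - <<'E'
from h import *
im=bot.camera("wrist");cv2.imwrite("pics/p1.png",im[...,::-1])
e=np.zeros((384,512,3),np.uint8);e[:,30:480]=cv2.imread("pics/e1.png")[:384,:450]
l=np.zeros((384,512,3),np.uint8);l[:,60:460]=cv2.imread("pics/l1.png")[:,:400]
for n,a in(("l1",l),("e1",e),("t3",cv2.imread("pics/t3.png")),("t4",cv2.imread("pics/t4.png")),("p1",im[...,::-1])):
    a=a.astype(int);w=((a.min(2)>90)&(a.max(2)-a.min(2)<30))
    print(n,[(r,[(int(x[0]),int(x[-1])) for x in np.split(q,np.where(np.diff(q)>3)[0]+1) if len(x)>3]) for r in(6,12,18,24,40,120,185,192,198) for q in [np.where(w[r,170:350])[0]+170]])
E
```

```text
l1 [(6, []), (12, []), (18, [(181, 188), (321, 338)]), (24, [(181, 189), (202, 338)]), (40, [(183, 191), (203, 336)]), (120, [(193, 200), (233, 286), (313, 325)]), (185, [(202, 317)]), (192, [(203, 317)]), (198, [(247, 251), (268, 272)])]
e1 [(6, [(223, 302)]), (12, []), (18, [(181, 188), (323, 338)]), (24, [(182, 189), (202, 338)]), (40, [(184, 191), (203, 336)]), (120, [(194, 205), (233, 286), (313, 325)]), (185, [(170, 194), (201, 308), (312, 317)]), (192, [(174, 198), (202, 316)]), (198, [(177, 202), (225, 251), (268, 291)])]
t3 [(6, [(173, 349)]), (12, [(176, 345)]), (18, [(179, 342)]), (24, [(170, 173), (182, 339)]), (40, [(176, 180), (186, 333), (343, 346)]), (120, [(195, 323)]), (185, [(186, 305), (311, 316)]), (192, [(188, 307), (311, 316)]), (198, [(188, 315)])]
t4 [(6, [(204, 313)]), (12, [(205, 314)]), (18, [(224, 227), (260, 265), (293, 313)]), (24, [(224, 310)]), (40, [(187, 194), (205, 332)]), (120, [(195, 201), (211, 324)]), (185, [(202, 207), (213, 304), (312, 316)]), (192, [(202, 307), (311, 315)]), (198, [(203, 315)])]
p1 [(6, []), (12, []), (18, []), (24, [(182, 189), (326, 336)]), (40, [(183, 191), (202, 334)]), (120, [(193, 199), (209, 324)]), (185, [(200, 206), (210, 306), (311, 317)]), (192, [(202, 315)]), (198, [(202, 315)])]
```

step_arm(targets="-1 0 0 .01 0 0 0;-1 0 0 .02 0 0 0;-1 0 0 .03 0 0 0;-1 0 0 .03 0 0 0;-1 0 0 .03 0 0 0")

```text
clock: 12.4
eef_pos: [0.5655, 0.2883, 0.0847]
tool_rot: [0.108, 0.994, -0.0, 0.0]
ft_force: [0.5, -0.4, -1.8]
grip_width: 0.0114
grasp_force: 59.0
```

```bash
python3 - <<'E'
from h import *
from scipy.spatial.transform import Rotation as R
i=bot.camera_info("wrist");im=bot.camera("wrist");cv2.imwrite("pics/p2.png",im[...,::-1]);o=bot.get_obs();p=o["eef_pos"];M=R.from_quat(o["tool_rot"]).as_matrix();print(p,M[:,2],o["ft_force"],o["clock"])
x=-M[:,0];y=M[:,1];z=-M[:,2]
e=np.zeros((384,512,3),np.uint8);e[:,30:480]=cv2.imread("pics/e1.png")[:384,:450]
def front(a):
    a=a.astype(int);w=((a.min(2)>90)&(a.max(2)-a.min(2)<30));out=[]
    for r in range(4,45):
        q=np.where(w[r,176:195])[0]+176;s=np.where(w[r,325:345])[0]+325
        if len(q)>=6 and len(s)>=4: return r,q[0],s[-1]
for n,a in(("w-e1",e),("p1",cv2.imread("pics/p1.png")),("p2",im[...,::-1])): print(n,front(a))
for ph in(0,1,2,3,4,6,8):
    t=np.radians(ph);c,s=np.cos(t),np.sin(t);ax=c*x+s*z;az=-s*x+c*z;g=p+.019*z
    print(ph,[proj(i,g-.1281*ax-.0089*az+k*y).round(1) for k in(-.044,.044)])
E
```

```text
[0.56533796 0.28817206 0.08438926] [-3.43714554e-04 -1.17211056e-03 -9.99999254e-01] [-0.75253925 -0.36434717 -2.16528055] 12.45
w-e1 (16, np.int64(181), np.int64(339))
p1 (24, np.int64(182), np.int64(336))
p2 (31, np.int64(186), np.int64(334))
0 [array([179.6,   4.9]), array([343.5,   5.1])]
1 [array([180.8,   6.8]), array([342.3,   7. ])]
2 [array([181.9,   8.7]), array([341. ,   8.9])]
3 [array([183. ,  10.6]), array([339.8,  10.8])]
4 [array([184.1,  12.6]), array([338.6,  12.7])]
6 [array([186.3,  16.5]), array([336.4,  16.7])]
8 [array([188.3,  20.5]), array([334.2,  20.7])]
```

step_arm(targets="-1 -.002 0 0 .017 .078 0;-1 -.005 .001 0 .034 .156 0;-1 -.005 .001 0 .034 .156 0;-1 -.005 .001 -.008 .034 .156 0;-1 -.005 .001 -.016 .034 .156 0;-1 -.005 .001 -.024 .034 .156 0;-1 -.005 .001 -.024 .034 .156 0;-1 -.005 .001 -.024 .034 .156 0")

```text
clock: 13.12
eef_pos: [0.5625, 0.2887, 0.0727]
tool_rot: [0.108, 0.992, 0.006, -0.062]
ft_force: [-0.9, 0.7, -2.4]
grip_width: 0.0115
grasp_force: 59.0
```

```bash
python3 - <<'E'
from h import *
from scipy.spatial.transform import Rotation as R
o=bot.get_obs();im=bot.camera("side");i=bot.camera_info("side");print(o["eef_pos"],R.from_quat(o["tool_rot"]).as_matrix()[:,2],o["ft_force"],o["ft_torque"])
cv2.imwrite("pics/side5.png",im[...,::-1])
E
```

```text
[0.56249768 0.28872649 0.0727226 ] [-0.12206644  0.02539759 -0.99219693] [-0.86872143  0.71775558 -2.39446211] [-0.02404897 -0.31371618  0.01092301]
```

step_arm(targets="-1 0 0 -.004 0 0 0;-1 0 0 -.006 0 0 0;-1 0 0 -.006 0 0 0;-1 0 0 -.006 0 0 0")

```text
clock: 13.5
eef_pos: [0.5634, 0.2886, 0.0701]
tool_rot: [0.108, 0.992, 0.006, -0.062]
ft_force: [0.3, 0.4, -2.1]
grip_width: 0.0111
grasp_force: 59.0
```

step_arm(targets="-1 0 0 -.002 0 0 0;-1 0 0 -.004 0 0 0;-1 0 0 -.004 0 0 0;-1 0 0 -.004 0 0 0")

```text
clock: 13.83
eef_pos: [0.5643, 0.2885, 0.0692]
tool_rot: [0.108, 0.992, 0.007, -0.061]
ft_force: [1.1, -1.8, 4.9]
grip_width: 0.0114
grasp_force: 59.8
```

step_arm(targets="-.6 0 0 0 0 0 0;-.2 0 0 0 0 0 0;.2 0 0 0 0 0 0;.2 0 0 0 0 0 0;.2 0 0 0 0 0 0")

```text
clock: 14.25
eef_pos: [0.563, 0.2887, 0.0675]
tool_rot: [0.108, 0.992, 0.006, -0.062]
ft_force: [-1.1, -0.7, -0.0]
grip_width: 0.0511
grasp_force: 0.0
```

step_arm(targets=".2 .002 0 .02 0 0 0;.2 .006 -.001 .05 0 0 0;.2 .012 -.002 .1 0 0 0;.2 .018 -.004 .15 0 0 0;.2 .024 -.005 .2 0 0 0;.2 -.02 -.005 .25 -.02 -.08 0;.2 -.06 -.005 .28 -.034 -.156 0;.2 -.08 -.005 .28 -.034 -.156 0;.2 -.08 -.005 .28 -.034 -.156 0;.2 -.08 -.005 .28 -.034 -.156 0")

```text
clock: 15.08
eef_pos: [0.5233, 0.2865, 0.2094]
tool_rot: [0.108, 0.994, 0.0, 0.001]
ft_force: [0.3, -0.0, -0.2]
grip_width: 0.0514
grasp_force: 0.0
```

```bash
python3 - <<'E'
from h import *
import pickle
w=bot.camera_info("wrist");im=bot.camera("wrist");s=bot.camera("side");o=bot.get_obs();print(o["eef_pos"],o["clock"],o["grip_width"])
pickle.dump(w,open("w6.pkl","wb"));cv2.imwrite("pics/w6.png",im[...,::-1]);cv2.imwrite("pics/d6.png",s[...,::-1])
v=np.zeros((480,800,3),np.uint8);v[:384,:400]=im[:,60:460,::-1];v[:,400:]=cv2.resize(s[150:330,160:310,::-1],(400,480),interpolation=cv2.INTER_CUBIC)
cv2.imwrite("pics/f1.png",v)
E
```

```text
[0.52402473 0.28604506 0.20787249] 15.1833 0.05111024676196451
```

View pics/f1.png

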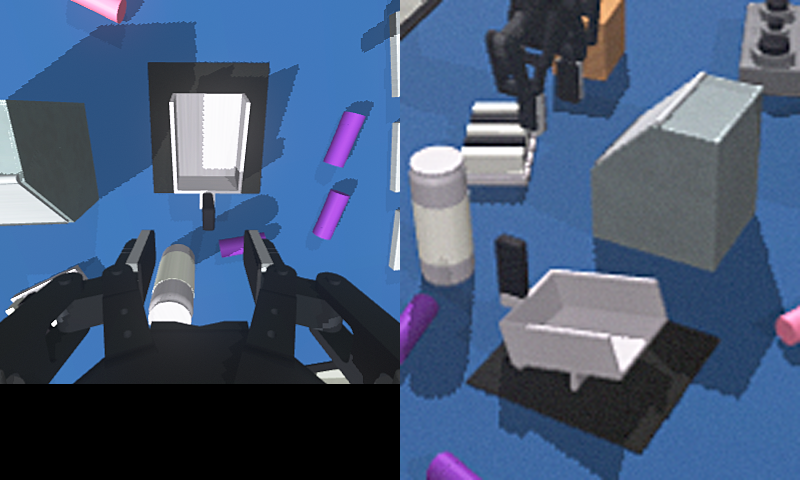

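The last picture shows the tray standing upright and empty on the mat, parallel to it, with the handle at about (208,212) in the left half. The flap is shut and nothing else has moved. I'll measure how well the tray is centred.

```bash
python3 - <<'E'
from h import *
import pickle
np.set_printoptions(precision=4,suppress=True)
i=pickle.load(open("w6.pkl","rb"))
P=np.array([onz(i,(x+60,y),.003)[:2] for x,y in((148,62.5),(269.5,62),(262,193),(153,193))]);print("mat",P,P.mean(0))
im=cv2.imread("pics/w6.png");m=im.max(2)<60
for r in range(196,234,3): print(r,np.where(m[r,255:285])[0]+255)
f=[onz(i,p,.079)[:2] for p in((229,94),(309.5,93))];print("front wall tops",f,np.mean(f,0))
h=onz(i,(268.5,229),.108)[:2];print("handle rear top",h)
d=h-np.mean(f,0);d/=np.linalg.norm(d);print("yaw",np.degrees(np.arctan2(d[1],d[0])),"base",h-(.082+.014)*d,"from front",np.mean(f,0)+.0446*d)
w1=pickle.load(open("w1.pkl","rb"));print("w1 base check",np.array([.5713,.2885])-.096*np.array([.989,-.148]),np.array([.4284,.3094])+.0446*np.array([.989,-.148]))
E
```

```text
mat [[0.3802 0.2486]
 [0.4135 0.4034]
 [0.5893 0.3678]
 [0.5542 0.2077]] [0.4843 0.3069]
196 [263 264 265 266 267 268 269 270 271]
199 [263 264 265 266 267 268 269 270 271 272]
202 [263 264 265 266 267 268 269 270 271 272]
205 [263 264 265 266 267 268 269 270 271 272 273]
208 [263 264 265 266 267 268 269 270 271 272 273]
211 [263 273 274]
214 [263 273]
217 [263 273]
220 [263 273]
223 [263 264 273]
226 [263 273]
229 [263 264 265 266 267 268 269 270 271 272 273]
232 []
front wall tops [array([0.4285, 0.2728]), array([0.4461, 0.3579])] [0.4373 0.3153]
handle rear top [0.5804 0.2837]
yaw -12.474030351872283 base [0.4867 0.3044] from front [0.4809 0.3057]
w1 base check [0.4764 0.3027] [0.4725 0.3028]
```

The tray sits within about 3 mm of the mat's middle. Next I'll shut the gripper and go to the key box.

step_arm(targets="-1 0 -.04 .03 0 0 0;-1 -.01 -.11 .06 0 0 0;-1 -.02 -.19 .08 0 0 0;-1 -.03 -.27 .08 0 0 0;-1 -.04 -.35 .08 0 0 0;-1 -.05 -.43 .08 0 0 0;-1 -.06 -.51 .08 0 0 0;-1 -.07 -.59 .08 0 0 0;-1 -.08 -.67 .08 0 0 0;-1 -.09 -.75 .08 0 0 0")

```text
clock: 16.02
eef_pos: [0.4783, -0.0915, 0.2474]
tool_rot: [0.109, 0.994, -0.0, -0.0]
ft_force: [1.2, -0.4, 1.0]
grip_width: -0.0004
grasp_force: 0.0
```

step_arm(targets="-1 -.01 -.08 0 0 0 0;-1 -.01 -.16 0 0 0 0;-1 -.01 -.24 0 0 0 0;-1 -.01 -.32 0 0 0 0;-1 -.01 -.39 0 0 0 0;-1 -.01 -.43 0 0 0 0;-1 -.01 -.45 0 0 0 0;-1 -.01 -.45 0 0 0 0;-1 -.01 -.45 0 0 0 0;-1 -.01 -.45 0 0 0 0")

```text
clock: 16.85
eef_pos: [0.4736, -0.3127, 0.2478]
tool_rot: [0.108, 0.994, 0.0, 0.0]
ft_force: [-0.4, 0.7, 0.1]
grip_width: 0.0001
grasp_force: 0.0
```

```bash
python3 - <<'E'
from h import *
import pickle
np.set_printoptions(precision=4,suppress=True)
w=bot.camera_info("wrist");im=bot.camera("wrist");o=bot.get_obs();print(o["eef_pos"],o["tool_rot"],o["joint_pos"],o["clock"],o["grip_width"])
pickle.dump(w,open("w7.pkl","wb"));cv2.imwrite("pics/w7.png",im[...,::-1])
print("pred",[proj(w,(x,y,.062)).round() for x,y in((.4235,-.253),(.4325,-.3145),(.441,-.377))])
m=(im.max(2)<90).astype(np.uint8);m=cv2.morphologyEx(m,cv2.MORPH_OPEN,np.ones((3,3)))
for c in cv2.findContours(m,0,2)[0]:
    a=cv2.contourArea(c)
    if 80<a<4000 and len(c)>5:
        (u,v),ax,_=cv2.fitEllipse(c);q=onz(w,(u,v),.062);print(round(u,1),round(v,1),np.round(ax,1),a,q[:2],"dia mm",1000*np.linalg.norm(onz(w,(u+ax[1]/2,v),.062)-onz(w,(u-ax[1]/2,v),.062)))
E
```

```text
[ 0.4737 -0.3124  0.248 ] [ 0.1075  0.9942 -0.      0.0003] [-0.5833  0.3648  0.3065  1.512   0.0002 -0.3678] 16.9 -5.63785645218244e-05
pred [array([296., 119.]), array([252., 136.]), array([209., 152.])]
456.1 257.9 [16.  47.4] 564.5 [ 0.6796 -0.0488] dia mm 72.72665894205525
486.0 244.7 [17.9 50.5] 625.5 [ 0.666  -0.0046] dia mm 76.17347673617421
203.2 152.6 [21.6 22.6] 372.5 [ 0.4398 -0.3843] dia mm 30.70420484889832
245.7 136.5 [14.1 15.2] 161.0 [ 0.4312 -0.3229] dia mm 20.299034849669898
289.7 119.5 [29.5 31. ] 710.0 [ 0.4221 -0.2616] dia mm 40.63480514257813
```

The wrist camera fits the three caps at about 41, 20 and 31 mm diameter, 62 mm apart, so their identities are confirmed. Large key first.

step_arm(targets="-1 -.05 .05 -.05 0 0 0;-1 -.09 .09 -.12 0 0 0;-1 -.103 .102 -.2 0 0 0;-1 -.103 .102 -.26 0 0 0;-1 -.103 .102 -.3 0 0 0;-1 -.103 .102 -.32 0 0 0;-1 -.103 .102 -.34 0 0 0;-1 -.103 .102 -.34 0 0 0;-1 -.103 .102 -.34 0 0 0;-1 -.103 .102 -.34 0 0 0")

```text
clock: 17.73
eef_pos: [0.4233, -0.2635, 0.0795]
tool_rot: [0.108, 0.994, -0.001, 0.002]
ft_force: [-0.0, 0.1, -0.2]
grip_width: -0.0
grasp_force: 0.0
```

step_arm(targets="-1 -.002 .003 -.015 0 0 0;-1 -.002 .003 -.03 0 0 0;-1 -.002 .003 -.04 0 0 0;-1 -.002 .003 -.05 0 0 0;-1 -.002 .003 -.054 0 0 0;-1 -.002 .003 -.054 0 0 0;-1 -.002 .003 -.054 0 0 0;-1 -.002 .003 -.054 0 0 0")

```text
clock: 18.4
eef_pos: [0.4211, -0.2615, 0.0511]
tool_rot: [0.108, 0.994, -0.0, 0.001]
ft_force: [-0.2, 0.6, 0.8]
grip_width: -0.0003
grasp_force: 0.0
```

```bash
python3 -c "
from workcell import bot
o=bot.get_obs();print(o['eef_pos'],o['ft_force'])"
```

```text
[ 0.42106284 -0.26149563  0.05114627] [-0.24625855  0.62601127  0.82083117]
```

step_arm(targets="-1 0 0 -.003 0 0 0;-1 0 0 -.006 0 0 0;-1 0 0 -.006 0 0 0;-1 0 0 -.006 0 0 0")

```text
clock: 18.73
eef_pos: [0.4208, -0.2613, 0.048]
tool_rot: [0.108, 0.994, -0.0, 0.0]
ft_force: [-0.4, -0.3, 0.1]
grip_width: -0.0005
grasp_force: 0.0
```

step_arm(targets="-1 0 0 -.003 0 0 0;-1 0 0 -.006 0 0 0;-1 0 0 -.006 0 0 0;-1 0 0 -.006 0 0 0")

```text
clock: 19.07
eef_pos: [0.4207, -0.2613, 0.0448]
tool_rot: [0.108, 0.994, -0.0, 0.0]
ft_force: [0.2, 0.0, 0.3]
grip_width: 0.0001
grasp_force: 0.0
```

There's no contact at z=45 mm, which doesn't fit the expected heights. I'll triangulate the key caps between the previous wrist view and one taken here.

```bash
python3 - <<'E'
from h import *
import pickle
np.set_printoptions(precision=4,suppress=True)
w=bot.camera_info("wrist");im=bot.camera("wrist");o=bot.get_obs();cv2.imwrite("pics/w8.png",im[...,::-1]);w7=pickle.load(open("w7.pkl","rb"))
print(np.round(w["pose"],4),"tcp px",proj(w,o["eef_pos"]), "in w7",proj(w7,o["eef_pos"]))
print("pred",[proj(w,(x,y,.062)).round() for x,y in((.4221,-.2616),(.4312,-.3229),(.4398,-.3843))])
m=(im.max(2)<90).astype(np.uint8);m=cv2.morphologyEx(m,cv2.MORPH_OPEN,np.ones((3,3)))
for c in cv2.findContours(m,0,2)[0]:
    a=cv2.contourArea(c)
    if a>150 and len(c)>5:
        (u,v),ax,_=cv2.fitEllipse(c);print(round(u,1),round(v,1),np.round(ax,1),a,cv2.boundingRect(c),[(k,tri(w,(u,v),w7,q)[0],round(tri(w,(u,v),w7,q)[1],4)) for k,q in (("L",(289.7,119.5)),("S",(245.7,136.5)),("M",(203.2,152.6)))] if a<9000 else "")
S=bot.camera("side");D=bot.camera_info("side");cv2.imwrite("pics/d8.png",S[...,::-1]);print("side tcp",proj(D,o["eef_pos"]),"key",proj(D,(.4221,-.2616,.062)))
E
```

```text
[[ 0.215  -0.9328 -0.2893  0.3466]
 [ 0.9766  0.2055  0.0633 -0.2465]
 [ 0.0004 -0.2961  0.9552  0.2212]
 [ 0.      0.      0.      1.    ]] tcp px [261.0439 218.833 ] in w7 [288.3385 117.9472]
pred [array([261., 231.]), array([176., 261.]), array([ 96., 288.])]
101.3 283.0 [38.6 43. ] 830.5 (82, 263, 41, 43) [('L', array([ 0.3967, -0.2826,  0.1679]), np.float64(0.0426)), ('S', array([ 0.4156, -0.3256,  0.1187]), np.float64(0.0249)), ('M', array([ 0.441 , -0.3858,  0.0543]), np.float64(0.001))]
327.2 1855.5 [1151.5 3219.7] 43039.0 (21, 198, 477, 186) 
side tcp [300.2836 169.0718] key [300.2231 164.5892]
```

```bash
python3 - <<'E'
from h import *
for f in("w7","w8"):
    im=cv2.imread(f"pics/{f}.png")
    print(f)
    for r in list(range(170,262,7)): print(r,' '.join(f"{int(v):3d}" for v in im[r,196:330:5].max(1)))
d=cv2.imread("pics/d8.png")
print("side");
for r in range(140,186,2): print(r,' '.join(f"{int(v):3d}" for v in d[r,282:324:2].max(1)))
E
```

```text
w7
170 207 208 207 208 206 219 220 212 153 219 215 215 216 216 215 216 215 215 216 216 220 225 224 224 224 224 224
177 220 208 209 222 173 215 215 215 216 215 215 215 215 216 215 215 215 220 224 224 224 224 224 225 224 224 224
184 189 210 216 216 216 215 216 215 215 215 216 216 215 224 224 224 224 224 224 224 224 224 224 224 224 224 224
191 216 216 216 215 215 216 215 215 214 225 224 224 224 224 224 224 224 224 225 224 224 224 224 224 224 224 224
198 216 216 216 215 214 225 224 224 224 224 224 224 224 224 224 224 224 224 224 224 224 224 224 225 224 224 224
205 220 223 225 224 224 224 224 225 224 224 224 224 224 224 224 224 224 224 225 224 224 224 224 224 224 224 224
212 224 225 224 225 224 224 224 224 224 224 224 224 224 224 224 224 224 224 224 224 224 224 224 224 224 224 224
219 225 224 225 224 225 224 224 224 224 224 224 224 224 224 224 224 224 223 224 224 224 224 224 223 224 224 224
226 224 225 224 224 225 223 224 224 224 224 225 234 237 240 234 227 224 224 223 223 224 224 224 224 228 154 158
233 224 224 224 224 224 224 224 224 224 225 225 143 119  48 143 178 225 223 223 223 223 2
[... 3370 characters left out ...]
 157 162 160 154 166  90 156  99  73  47  55  98 123 140 167  81 149 167 163 165 171
172 158 156 160 160 172 115  83  86  96 100  94  93  76 144 167  94 151 164 165 166 169
174 158 159 163 177 180 184  97  98  89  83  92  95  97 141 172 101 145 162 171 165 168
176 155 156 149  94  95  98 108 100 112 119 118 116 128 137 155 103 152 167 163 167 166
178 153 155 154  91 101  97  92  92  92  93  93  92  94  99  90 102 144 167 165 169 166
180 188 189 156  83  79  88  88  90  87  94  94  92  91  93  94  95 176 164 166 165 169
182 188 184 191 197 192 214 255 115  91  89  94  95  93  94  90 101 149 170 168 167 167
184 187 185 184 187 186 198 195  81  92  94  91  95  90  90  90 102 175 168 165 160 167
```

step_arm(targets="-1 0 0 -.003 0 0 0;-1 0 0 -.006 0 0 0;-1 0 0 -.008 0 0 0;-1 0 0 -.008 0 0 0")

```text
clock: 19.5
eef_pos: [0.4206, -0.2612, 0.0407]
tool_rot: [0.108, 0.994, -0.0, 0.0]
ft_force: [-0.9, 0.1, -0.3]
grip_width: 0.0003
grasp_force: 0.0
```

step_arm(targets="-1 0 0 -.003 0 0 0;-1 0 0 -.006 0 0 0;-1 0 0 -.008 0 0 0;-1 0 0 -.008 0 0 0")

```text
clock: 19.83
eef_pos: [0.4207, -0.2612, 0.0367]
tool_rot: [0.108, 0.994, -0.0, 0.0]
ft_force: [-0.4, 0.2, 0.5]
grip_width: -0.0004
grasp_force: 0.0
```

```bash
python3 - <<'E'
from h import *
from scipy.spatial.transform import Rotation as R
w=bot.camera_info("wrist");o=bot.get_obs();p=o["eef_pos"];M=R.from_quat(o["tool_rot"]).as_matrix();print(o["eef_pos"],o["ft_force"],o["tau"],o["joint_pos"])
for k in(0,5,10,15,20,25): print(k,[proj(w,p-M[:,2]*k/1000+M[:,0]*f).round(1) for f in(0,.011)],proj(bot.camera_info("side"),p-M[:,2]*k/1000).round(1),proj(bot.camera_info("scene"),p-M[:,2]*k/1000).round(1))
S=bot.camera("scene");D=bot.camera("side");W=bot.camera("wrist")
cv2.imwrite("pics/s9.png",S[...,::-1]);cv2.imwrite("pics/d9.png",D[...,::-1]);cv2.imwrite("pics/w9.png",W[...,::-1])
print("side")
for r in range(146,186,2): print(r,' '.join(f"{int(v):3d}" for v in D[r,284:320:1].max(1)))
print("scene")
for r in range(112,164,2): print(r,' '.join(f"{int(v):3d}" for v in S[r,206:246:1].max(1)))
E
```

```text
[ 0.42068007 -0.26121917  0.03671654] [-0.36328047  0.19219675  0.4968596 ] [-3.56667360e-04 -3.89949131e+01  2.11828405e+01 -6.14329660e-02
 -8.78311912e-04 -1.49332885e-05] [-5.55542897e-01  3.63770786e-01 -2.73024212e-01  9.33493892e-01
 -1.98384433e-04 -3.38347234e-01]
0 [array([261.1, 218.7]), array([261.1, 204.2])] [300.2 171.2] [224.5 149.7]
5 [array([261.1, 221.5]), array([261.2, 206.7])] [300.3 169.9] [224.4 148.5]
10 [array([261.2, 224.5]), array([261.2, 209.4])] [300.4 168.6] [224.3 147.3]
15 [array([261.3, 227.7]), array([261.3, 212.2])] [300.4 167.3] [224.2 146.1]
20 [array([261.3, 231. ]), array([261.4, 215.1])] [300.5 166.1] [224.1 144.9]
25 [array([261.4, 234.5]), array([261.5, 218.3])] [300.6 164.8] [224.1 143.6]
side
146 148 171 169 171 173 133 102 112  73  42  67  75  78  67  54  49  61  59  53  51  54  43  51  57  59  93 115 108 104 109 105 111 103 106 107 110
148 170 169 170 173 167 171 170 176 158  91  34  54  62  53  49  49  52  49  45  48  42  47  48  36  65  94 105 101 102 100 101 104 105 105 103 107
150 167 170 170 169 169 169 169 167 177 137  63  39  47  43
[... 6174 characters left out ...]
 115 109 105 105 111 126 154 179 193 190 189
156 123 115 115 115 116 121 128 139 154 167 171 177 175 171 160 152 151 151 153 148 137 134 130 127 119 117 111 107 110 109 104 106 106 111 120 144 166 183 188 190
158 152 139 127 118 114 116 116 116 121 133 145 160 172 177 179 176 174 169 161 145 134 122 113 110 108 107 108 108 111 107 106 108 104 111 115 127 136 145 158 172
160 179 177 166 151 133 123 116 117 118 116 117 126 139 154 158 155 140 129 119 111 111 109 106 108 108 109 107 107 110 110 114 116 119 126 131 135 135 137 138 143
162 180 178 178 175 168 154 144 131 119 118 115 115 118 121 122 116 113 109 108 106 109 106 107 112 106 107 110 111 119 123 130 136 137 136 140 138 139 135 134 133
```

Both fixed cameras agree that the real fingertips are about 28 mm above the reported TCP, so contact is expected near a reported z of 34 mm. I'll keep lowering while watching the force.

step_arm(targets="-1 0 0 -.003 0 0 0;-1 0 0 -.006 0 0 0;-1 0 0 -.008 0 0 0;-1 0 0 -.008 0 0 0")

```text
clock: 20.32
eef_pos: [0.4207, -0.2612, 0.0327]
tool_rot: [0.108, 0.994, -0.0, 0.0]
ft_force: [-0.7, -0.4, -0.1]
grip_width: -0.0003
grasp_force: 0.0
```

step_arm(targets="-1 0 0 -.003 0 0 0;-1 0 0 -.006 0 0 0;-1 0 0 -.008 0 0 0;-1 0 0 -.008 0 0 0")

```text
clock: 20.65
eef_pos: [0.4207, -0.2613, 0.0287]
tool_rot: [0.108, 0.994, -0.0, 0.0]
ft_force: [-0.6, 0.2, 0.6]
grip_width: -0.0002
grasp_force: 0.0
```

step_arm(targets="-1 0 0 -.003 0 0 0;-1 0 0 -.006 0 0 0;-1 0 0 -.008 0 0 0;-1 0 0 -.008 0 0 0")

```text
clock: 20.98
eef_pos: [0.4209, -0.2614, 0.025]
tool_rot: [0.108, 0.994, -0.0, 0.001]
ft_force: [-0.9, 0.6, 2.6]
grip_width: 0.0003
grasp_force: 1.3
```

step_arm(targets="-1 0 0 -.003 0 0 0;-1 0 0 -.006 0 0 0;-1 0 0 -.008 0 0 0;-1 0 0 -.008 0 0 0")

```text
clock: 21.32
eef_pos: [0.421, -0.2614, 0.0222]
tool_rot: [0.108, 0.994, -0.001, 0.001]
ft_force: [-2.9, 1.8, 10.3]
grip_width: 0.0002
grasp_force: 5.3
```

step_arm(targets="-1 0 0 -.003 0 0 0;-1 0 0 -.004 0 0 0;-1 0 0 -.004 0 0 0;-1 0 0 -.004 0 0 0")

```text
clock: 21.65
eef_pos: [0.4211, -0.2615, 0.0219]
tool_rot: [0.108, 0.994, -0.001, 0.001]
ft_force: [-7.0, 4.7, 22.2]
grip_width: 0.0
grasp_force: 11.7
```

The large key is hard on its stop: 22 N with no further travel, about 6 mm below first contact. Now the medium key.

step_arm(targets="-1 0 0 .03 0 0 0;-1 0 0 .09 0 0 0;-1 0 0 .12 0 0 0;-1 .01 -.06 .12 0 0 0;-1 .02 -.13 .12 0 0 0;-1 .03 -.2 .12 0 0 0;-1 .038 -.245 .12 0 0 0;-1 .038 -.247 .08 0 0 0;-1 .038 -.247 .04 0 0 0;-1 .038 -.247 .03 0 0 0")

```text
clock: 22.48
eef_pos: [0.4378, -0.3838, 0.0302]
tool_rot: [0.109, 0.994, 0.001, -0.002]
ft_force: [-0.7, 1.8, -0.1]
grip_width: 0.0003
grasp_force: 0.0
```

step_arm(targets="-1 0 0 -.004 0 0 0;-1 0 0 -.004 0 0 0;-1 0 0 -.004 0 0 0")

```text
clock: 22.73
eef_pos: [0.4405, -0.385, 0.0329]
tool_rot: [0.108, 0.994, -0.001, 0.001]
ft_force: [0.7, -0.4, 0.1]
grip_width: 0.0001
grasp_force: 0.0
```

step_arm(targets="-1 0 0 -.006 0 0 0;-1 0 0 -.012 0 0 0;-1 0 0 -.017 0 0 0;-1 0 0 -.021 0 0 0;-1 0 0 -.023 0 0 0;-1 0 0 -.023 0 0 0;-1 0 0 -.023 0 0 0")

```text
clock: 23.32
eef_pos: [0.441, -0.3855, 0.0222]
tool_rot: [0.108, 0.994, -0.001, 0.002]
ft_force: [0.3, 0.5, 7.3]
grip_width: 0.0003
grasp_force: 3.9
```

step_arm(targets="-1 0 0 -.003 0 0 0;-1 0 0 -.006 0 0 0;-1 0 0 -.006 0 0 0;-1 0 0 -.006 0 0 0")

```text
clock: 23.65
eef_pos: [0.4411, -0.3856, 0.0219]
tool_rot: [0.108, 0.994, -0.001, 0.002]
ft_force: [-3.9, 5.1, 22.4]
grip_width: 0.0002
grasp_force: 11.0
```

step_arm(targets="-1 0 0 .03 0 0 0;-1 0 0 .08 0 0 0;-1 0 0 .1 0 0 0;-1 -.01 .05 .1 0 0 0;-1 -.02 .1 .1 0 0 0;-1 -.02 .124 .1 0 0 0;-1 -.02 .124 .07 0 0 0;-1 -.02 .124 .04 0 0 0;-1 -.02 .124 .03 0 0 0;-1 -.02 .124 .03 0 0 0")

```text
clock: 24.48
eef_pos: [0.4287, -0.3219, 0.0307]
tool_rot: [0.108, 0.994, 0.001, -0.001]
ft_force: [0.2, -0.3, -0.3]
grip_width: 0.0
grasp_force: 0.0
```

step_arm(targets="-1 0 0 0 0 0 0;-1 0 0 -.004 0 0 0;-1 0 0 -.004 0 0 0")

```text
clock: 24.73
eef_pos: [0.4303, -0.3234, 0.0309]
tool_rot: [0.109, 0.994, -0.001, 0.001]
ft_force: [0.2, -0.2, -0.0]
grip_width: -0.0
grasp_force: 0.0
```

step_arm(targets="-1 .001 0 -.006 0 0 0;-1 .001 0 -.012 0 0 0;-1 .001 0 -.017 0 0 0;-1 .001 0 -.021 0 0 0;-1 .001 0 -.021 0 0 0;-1 .001 0 -.021 0 0 0")

```text
clock: 25.23
eef_pos: [0.4312, -0.3237, 0.0221]
tool_rot: [0.108, 0.994, -0.001, 0.002]
ft_force: [-2.7, 1.9, 12.2]
grip_width: 0.0002
grasp_force: 6.3
```

step_arm(targets="-1 0 0 -.003 0 0 0;-1 0 0 -.006 0 0 0;-1 0 0 -.006 0 0 0;-1 0 0 -.006 0 0 0")

```text
clock: 25.57
eef_pos: [0.4313, -0.3238, 0.0218]
tool_rot: [0.108, 0.994, -0.002, 0.002]
ft_force: [-6.7, 4.9, 29.5]
grip_width: 0.0004
grasp_force: 14.5
```

All three keys bottomed at the same height, in the order asked. I'll retreat and do a last check of the bench by numbers.

step_arm(targets="-1 0 0 .04 0 0 0;-1 0 0 .1 0 0 0;-1 0 0 .18 0 0 0;-1 0 0 .26 0 0 0;-1 0 0 .34 0 0 0;-1 0 0 .38 0 0 0;-1 0 0 .38 0 0 0;-1 0 0 .38 0 0 0")

```text
clock: 26.23
eef_pos: [0.4311, -0.3234, 0.2082]
tool_rot: [0.108, 0.994, -0.001, 0.002]
ft_force: [0.7, -0.4, -1.1]
grip_width: 0.0002
grasp_force: 0.0
```

```bash
python3 - <<'E'
from h import *
S=bot.camera("side")[...,::-1];o=bot.get_obs();print(o["eef_pos"],o["ft_force"],o["clock"])
a=cv2.imread("pics/d6.png")
d=(cv2.absdiff(a,S).max(2)>45).astype(np.uint8);d=cv2.morphologyEx(d,cv2.MORPH_OPEN,np.ones((3,3)))
n,l,s,c=cv2.connectedComponentsWithStats(d);print([s[k].tolist() for k in range(1,n) if s[k,4]>25])
b=cv2.imread("pics/side0.png")
for nm,x0,y0,x1,y1 in(("can",160,200,190,262),("module",180,184,215,222),("bin",230,175,300,250),("pink",298,255,332,282),("purple",128,256,205,350)):
    print(nm,(cv2.absdiff(b,S)[y0:y1,x0:x1].max(2)>60).mean().round(3))
E
```

```text
[ 0.43011113 -0.32263312  0.20640004] [-0.79497728  0.92454444 -1.05628136] 26.2833
[[191, 0, 39, 19, 568], [253, 0, 39, 13, 375], [331, 0, 18, 4, 52], [386, 0, 126, 217, 16600], [298, 3, 10, 5, 38], [292, 5, 37, 34, 683], [184, 17, 5, 18, 63], [196, 21, 5, 7, 30], [217, 23, 9, 5, 39], [298, 25, 5, 12, 43], [296, 39, 25, 70, 1215], [185, 43, 51, 37, 691], [224, 78, 7, 18, 83], [193, 81, 6, 15, 62], [192, 101, 44, 98, 2897], [395, 125, 4, 10, 36], [460, 136, 6, 15, 62], [467, 152, 8, 5, 32], [435, 200, 8, 4, 28], [313, 214, 178, 170, 10427], [494, 245, 18, 18, 228], [206, 363, 33, 21, 404]]
can 0.0
module 0.0
bin 0.0
pink 0.115
purple 0.016
```

```bash
python3 - <<'E'
from h import *
S=bot.camera("side")[...,::-1]
for im in(cv2.imread("pics/side0.png"),S):
    h=cv2.cvtColor(np.ascontiguousarray(im),cv2.COLOR_BGR2HSV);m=((h[...,0]>160)&(h[...,0]<178)&(h[...,1]>70));y,x=np.where(m[250:290,295:335]);print(x.mean()+295,y.mean()+250,len(x))
print(bot.job_done())
E
```

```text
314.14925373134326 268.3805970149254 268
314.2007299270073 268.2992700729927 274
the job is handed in; nothing more can be done
None
```

I handed the job in at about 26 s: all three fuses went into the bin, the empty tray stands upright within about 3 mm of the mat's middle, and the large, medium and small keys were each pressed to their stop in that order. Nothing else showed signs of having moved: the can, module, bin and pink decoy checked unchanged, the purple ones nearly so, and I did not check the carton.

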